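Put the labelling kit into its holders

ROBOT

A 7-joint arm with a two-finger parallel gripper is mounted at the origin on a cart in front of the work surface, level with it; the furniture and walls round the work are solid. World frame = base frame: x ahead of the robot, y to its left, z up, the work surface at z = 0. Lengths are in mm, angles in rad, forces in N, time in s.
With the tool pointing down it reaches from about 400 to 850 mm from the base axis. Payload 10.4 kg.
Tool frame: the origin (TCP) lies between the finger pads; the fingertips stand r.tip_reach ahead of it and the grasp point (between the pads) lies 3 mm ahead of it (r.tip_reach is the distance from the TCP to the fingertips, in mm); z points along the fingers, y is the direction in which the jaws open and shut (so a half turn about z gives the same grasp; the last joint's range is limited). The gripper opens to 85 mm and grips with 20 to 120 N. Pads are 22 mm wide; open, the fingers measure 114 mm over their backs; the gripper's body (76 mm by 85 mm) begins 54 mm behind the grasp point. The pads swing forward as they close: fully open they stand 13 mm farther back than shut.
Start: joints at [-1.351, 0.332, -0.065, 1.46, 0.022, 1.35, -0.088], TCP at [150.248, 606.691, 253.338] pointing down, gripper open.
Joint ranges: [-2.6, 2.6], [-0.5, 2.12], [-1.47, 1.34], [0.16, 2.42], [-1.27, 4.41], [0.06, 2.06], [-2.6, 2.6]. Speed limits (rad/s): [2.22, 2.22, 2.79, 2.79, 3.14, 3.14, 3.14].

INTERFACE

Orientations are given as a 3x3 rotation matrix whose columns are the frame's x, y, z axes.
In Python, from station import get_obs, viewer, r gives the robot as it stands.
- The arm moves only by the tool servo_tool, never from a script. Its argument "plan" is a list of rows, each an object of numbers: "dx", "dy", "dz": the shift along the world's x, y, z in cm; "spin": the turn about the world's z in rad. In form: [{"dx": .., "dy": .., "dz": .., "spin": ..}, ...]. A call has 1 to 8 rows; each row shifts and turns the commanded pose from where the row before left it; what a row does not reach is not made up. A row lasts 1/8 s, in which the tool goes at most 62.5 mm and 10.7 degrees, less where a joint would pass 70% of its speed; a pose out of reach is approached as far as the arm can. A call with a gripper value outside its range is refused whole. "hand" is the finger opening in cm, from 0 to 8.54, set as the call begins (left out, the last holds). The fingers move at their own pace and stop on an object; "force" is the grip in N (left out, the last holds). Time passes only in rows, so rows that do not move let the fingers close. It gives the time, the measured TCP pose, the force and the opening at its end, in the units of the state.
- get_obs(): the state, without advancing time (a new reading comes with each control period).
- viewer.read_camera(name): name is "side" or "top"; returns a dict with "color" (384x512x3 uint8, red, green, blue), "depth" (384x512 float32, mm along the optical axis (not along the pixel's ray), 0 where there is no reading), "intrinsics" (3x3 intrinsics, pixels), "world_from_camera" (4x4, takes a point from camera to world coordinates). Camera axes: x right, y down, z forward; pixel columns grow to the right and rows downward; lengths in mm; the calibration is good to about 2 mm. A picture is of the moment at which its call begins.
- r.finish_job(): hands the job in, once; it reports no verdict.
The state is a dict: "t": time; "joint_positions": joint angles; "joint_vel": joint speeds; "joint_torque": joint torques, N m; "position": TCP position; "tool_rot": TCP orientation; "wrist_force": force on the tool from outside, world axes, zero at the start; "torque": the same for the moment, N m; "finger_gap": finger opening in mm.
Only numpy, scipy, OpenCV 4.12 (cv2) and the standard library are available. Lean on these libraries where they do the work, as an engineer would, in place of code of your own. Each camera call takes 0.05 s, during which the arm holds its last target.

TASK

Sampling is over: put each of the four pieces of the labelling kit into the grey holder that matches its shape and size - the large tag roll in the large round dish, the small tag roll in the small round dish, the stapler in the long tray, the tag stack in the small rectangular tray. Each must stand upright and flat on the floor of its holder, the stapler and the tag stack lengthwise in theirs (either way round). Leave the thermometer and the tape roll where they are.

Things in the scene. Friction and masses are not known exactly. Their poses are not given: they have to be found in the camera images.
- big_roll_center (a point): Large white roll of blank tags, standing on its flat end: an upright cylinder 64 mm across and 46 mm high with a brown cardboard core. The point is its centre, 23 mm above its underside; z is its axis, up.
- small_roll_center (a point): Small white roll of blank tags, standing on its flat end: an upright cylinder 48 mm across and 46 mm high with a brown cardboard core. The point is its centre, 23 mm above its underside; z is its axis, up.
- kit_stapler_center (a point): Desk stapler standing on its base, blue arm up, 138 mm long, 34 mm wide over the base, 42 mm high. Its upper arm (fixed, does not open), 22 mm wide, runs nearly the whole length between 24 and 42 mm above the underside and can be gripped across at mid-length. The point is at mid-length and mid-width, 21 mm above its underside; x is along its length, z up.
- tags_center (a point): Small low stack of cut paper tags that stay together as one block, 47 x 33 mm and 9 mm high, lying flat. The point is its centre, 5 mm above its underside; x is along its 47 mm side, z up.
- big_dish: Holder of the large roll: round grey dish fixed to the table, 80 mm across inside, 88 mm outside. Origin at the centre of its underside on the table; floor 3 mm and rim 9 mm above the table.
- small_dish: Holder of the small roll: round grey dish fixed to the table, 62 mm across inside, 70 mm outside. Origin at the centre of its underside on the table; floor 3 mm and rim 9 mm above the table.
- long_tray: Holder of the stapler: long rectangular grey tray fixed to the table, 154 x 50 mm inside, 162 x 58 mm outside. Origin at the centre of its underside on the table, x along its length; floor 3 mm and rim 9 mm above the table.
- tag_tray: Holder of the tag stack: small rectangular grey plate fixed to the table, 71 x 57 mm outside, with a low upright angle at each corner and gaps between them for the fingers; 63 x 49 mm inside the angles. The gaps are 43 mm wide in the long sides and 27 mm in the short sides. Origin at the centre of its underside on the table, x along its long side; floor 3 mm and corner angles 9 mm above the table.
- thermometer_center (a point): Bystander, to be left alone: probe thermometer, white head and blue sheath, 175 mm long, 28 mm wide, 14 mm high, lying on the table with its length about along world x. The point is its centre, 7 mm above the table; y is along its length.
- tape_center (a point): Bystander, to be left alone: roll of beige tape lying flat, 104 mm across, 25 mm high. The point is its centre, 12.5 mm above the table.
Things that resemble listed ones, but are neither listed nor needed, are in the scene too. Of the things like the part that bears tags_center, leave any that is turquoise; of the rest the larger one is meant. What is shaped like the big_dish but purple is not meant.

How it is judged:
By the outcome, as a careful person would: the job done as asked, in the order asked, and still so for the second after the job is handed in, with the robot touching nothing.
It also fails if it takes over 109 s, if anything falls off the work surface, if the arm or the gripper's body presses on something with over 40 N, if the wrist force passes 120 N, or if a joint passes its speed limit or range.

## Working session

There is one attempt and no reset: what is moved stays moved. The work goes in short steps, Python scripts to look and compute and a tool call to move; the robot and the scene stay as the last step left them, time stands still between calls to the robot, and variables do not carry over. Pictures are saved under pics/ and viewed, and the job is handed in when it is done.

Besides the shell and the picture viewer there is one more tool, called in YAML: its name, and indented under it one key for each argument. servo_tool: Moves the arm, as the interface text tells. Its arguments: {"type":"object","properties":{"plan":{"type":"array"},"hand":{"type":"number"},"force":{"type":"number"}},"required":["plan"]}

```bash
mkdir -p pics; ls
cat > h.py <<'E'
import numpy as np, cv2
from station import get_obs, viewer, r
def cap(n,tag):
    d=viewer.read_camera(n); np.savez(f'{tag}.npz',**d)
    cv2.imwrite(f'pics/{tag}.png',d['color'][:,:,::-1]); return d
def xyz(d):
    K=d['intrinsics'];T=d['world_from_camera'];z=d['depth']
    v,u=np.mgrid[:z.shape[0],:z.shape[1]]
    P=np.stack([(u-K[0,2])/K[0,0]*z,(v-K[1,2])/K[1,1]*z,z],-1)
    return P@T[:3,:3].T+T[:3,3]
def crop(d,x0,y0,x1,y1,s,name):
    c=d['color'][y0:y1,x0:x1,::-1]
    cv2.imwrite(f'pics/{name}.png',cv2.resize(c,None,fx=s,fy=s,interpolation=cv2.INTER_CUBIC))
E
python3 - <<'E'
from h import *
o=get_obs();print(o['t'],o['position'],o['tool_rot'],o['finger_gap'],r.tip_reach)
for n in('top','side'):
    d=cap(n,n+'0');print(n,d['intrinsics'],d['world_from_camera'])
E
```

```text
pics
0.0 [150.18245997 606.34027873 252.51161983] [[-9.70676210e-01  2.40390550e-01 -2.81308186e-04]
 [ 2.40390706e-01  9.70675195e-01 -1.40484347e-03]
 [-6.46522153e-05 -1.43127200e-03 -9.99998974e-01]] 85.48519347418159 22.0
top [[468.35715332   0.         251.18123356]
 [  0.         468.35715332 195.73719393]
 [  0.           0.           1.        ]] [[-2.11110524e-02 -9.80627274e-01  1.94742067e-01  3.31675881e+02]
 [-9.99777048e-01  2.07888562e-02 -3.69835995e-03  1.66723069e+00]
 [-4.21752195e-04 -1.94776725e-01 -9.80847516e-01  1.34603764e+03]
 [ 0.00000000e+00  0.00000000e+00  0.00000000e+00  1.00000000e+00]]
side [[360.84612279   0.         257.92285045]
 [  0.         360.84612279 190.12095739]
 [  0.           0.           1.        ]] [[ 9.80136734e-01 -1.23980116e-01  1.54793133e-01  4.23535191e+02]
 [-1.97627634e-01 -5.45277568e-01  8.14626106e-01 -7.98174162e+02]
 [-1.65922159e-02 -8.29036371e-01 -5.58948471e-01  6.04905818e+02]
 [ 0.00000000e+00  0.00000000e+00  0.00000000e+00  1.00000000e+00]]
```

View pics/top0.png

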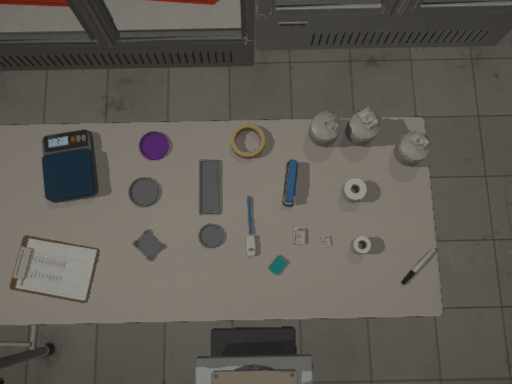

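View pics/side0.png

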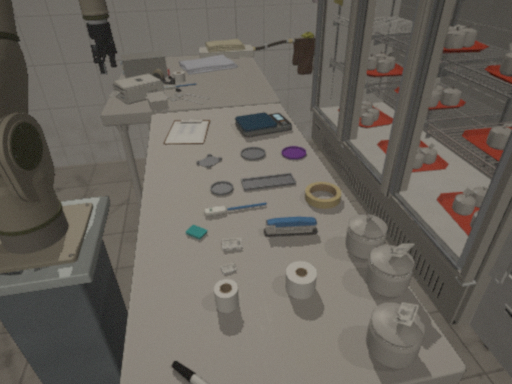

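Run:
```python
from h import *
d=dict(np.load('top0.npz'))
crop(d,120,120,280,280,5,'cA'); crop(d,240,140,400,280,5,'cB')
P=xyz(d)
for n,(u,v) in dict(big=(355,186),small=(362,242),stap=(291,183),tags=(299,236),tags2=(326,241),bd=(144,192),sd=(211,236),lt=(210,187),tt=(150,245),th=(250,225),table=(330,280)).items(): print(n,P[v,u].round(1))
```

```text
big [ 615.8 -303.1   27.3]
small [ 455.4 -315.8   13.2]
stap [ 626.1 -118.    38.2]
tags [ 476.8 -137.7    8.7]
tags2 [ 461.3 -214.8    5. ]
bd [6.167e+02 3.107e+02 5.000e-01]
sd [483.6 115.2  -4. ]
lt [627.1 116.9   2.5]
tt [460.  287.8  10.3]
th [510.4   1.8  16.6]
table [ 351.2 -221.3   -0.9]
```

View pics/cA.png

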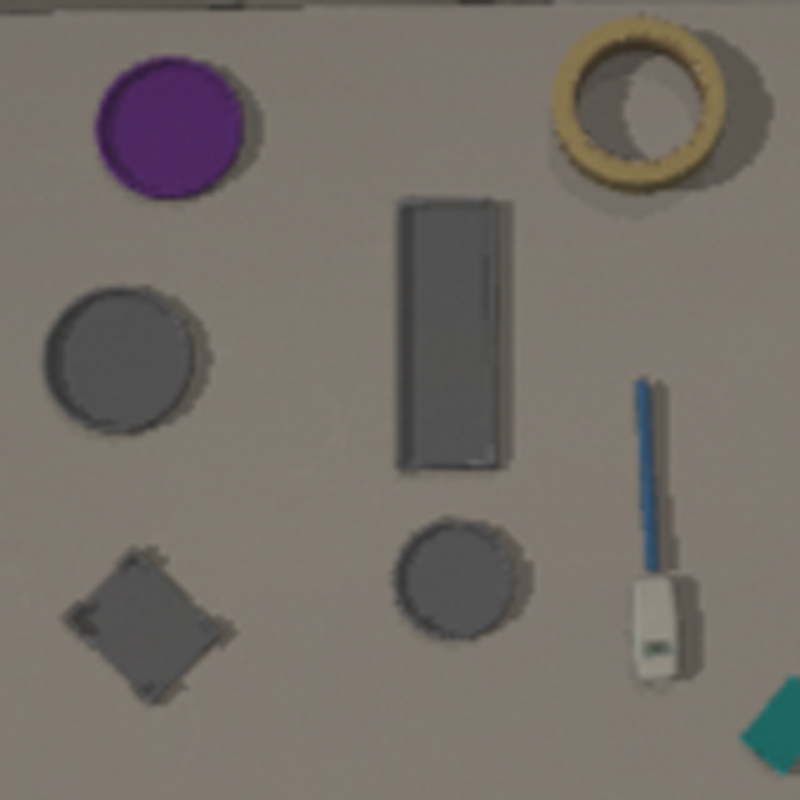

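View pics/cB.png

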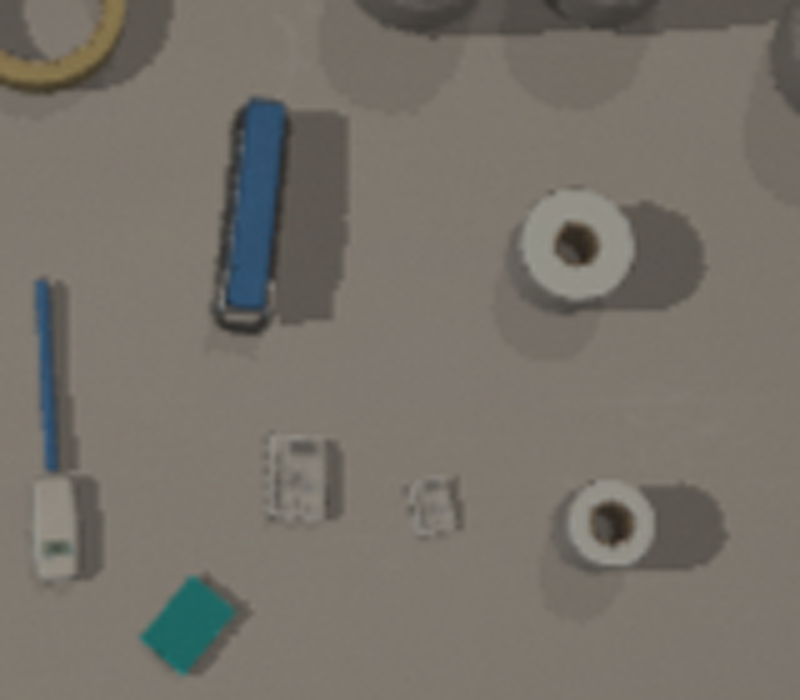

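```bash
cat >> h.py <<'E'
def plane(d,uv,h):
    K=d['intrinsics'];T=d['world_from_camera'];uv=np.atleast_2d(np.asarray(uv,float))
    c=np.c_[(uv[:,0]-K[0,2])/K[0,0],(uv[:,1]-K[1,2])/K[1,1],np.ones(len(uv))]@T[:3,:3].T
    s=(h-T[2,3])/c[:,2]; return T[:3,3]+c*s[:,None]
def big(m):
    n,l,s,c=cv2.connectedComponentsWithStats(m.astype(np.uint8)); i=1+np.argmax(s[1:,4]); return l==i
def rect(d,m,h):
    v,u=np.nonzero(m); p=plane(d,np.c_[u,v],h)[:,:2]
    (c,wh,a)=cv2.minAreaRect(p.astype(np.float32)); mu=p.mean(0); w,V=np.linalg.eigh(np.cov((p-mu).T))
    ax=V[:,1]; return dict(mean=mu.round(1),rc=np.round(c,1),wh=np.round(wh,1),a=round(a,1),pca=round(np.degrees(np.arctan2(ax[1],ax[0]))%180,1),n=len(p))
E
python3 - <<'E'
from h import *
d=dict(np.load('top0.npz'))
c=d['color'].astype(int);R,G,B=c[...,0],c[...,1],c[...,2]
def reg(x0,y0,x1,y1):
    m=np.zeros(R.shape,bool);m[y0:y1,x0:x1]=1;return m
gray=c.sum(2)/3
hsv=cv2.cvtColor(d['color'],cv2.COLOR_RGB2HSV)
print('px table',c[200,330],'dish',c[192,144],'shadow',c[190,306],'roll',c[178,350],'tag',c[240,300], 'shadow tray', c[185,221])
w=(gray>148)
print('big',rect(d,big((gray>145)&reg(335,170,370,205)),46))
print('small',rect(d,big((gray>145)&reg(345,230,375,256)),46))
print('stap',rect(d,big((B-R>25)&reg(280,150,300,210)),42))
print('tags',rect(d,big((gray>140)&reg(288,222,310,250)),9))
for n,b in dict(bd=(125,170,165,215),sd=(195,218,229,255),lt=(195,152,226,220),tt=(128,225,172,266)).items():
    for thr in (90,):
        m=(gray<thr)&(R-B<8)&reg(*b); print(n,rect(d,big(m),6 if n!='tt' else 3))
K=d
# hand-read
p=plane(d,np.array([(398,198),(508,200),(508,468),(398,470)])/5+120,5);print(p.round(0)[:,:2].tolist())
np.set_printoptions(linewidth=200)
E
```

```text
px table [127 120 110] dish [80 81 80] shadow [93 87 81] roll [104 100  91] tag [134 128 119] shadow tray [92 87 80]Traceback (most recent call last):
  File "<stdin>", line 10, in <module>
  File "h.py", line 19, in big
    n,l,s,c=cv2.connectedComponentsWithStats(m.astype(np.uint8)); i=1+np.argmax(s[1:,4]); return l==i
                                                                      ~~~~~~~~~^^^^^^^^^
    return _wrapfunc(a, 'argmax', axis=axis, out=out, **kwds)
    return bound(*args, **kwds)
ValueError: attempt to get argmax of an empty sequence
```

```bash
cat >> h.py <<'E'
def cp(x,y,ox,oy,s=5): return ((x+.5)/s-.5+ox,(y+.5)/s-.5+oy)
E
python3 - <<'E'
from h import *
d=dict(np.load('top0.npz'))
A=lambda L,h:plane(d,[cp(x,y,120,120) for x,y in L],h)[:,:2].round(1).tolist()
B=lambda L,h:plane(d,[cp(x,y,240,140) for x,y in L],h)[:,:2].round(1).tolist()
print('big top c,l,r,t,b',B([(578,244),(522,244),(634,244),(578,188),(578,300)],46))
print('small',B([(611.5,523),(568,523),(655,523),(611,480),(611,566)],46))
print('stap ends',B([(267,100),(246,310)],42), 'base',B([(228,325),(262,325)],8))
print('tags',B([(275,435),(328,435),(325,522),(272,522)],9))
print('bd l r t b',A([(44,360),(196,360),(120,287),(120,434)],8))
print('sd',A([(395,580),(520,580),(457,518),(457,640)],8))
print('lt',A([(400,200),(499,200),(499,467),(399,469)],8))
print('tt',A([(137,547),(225,633),(152,703),(66,615)],6))
c=d['color'].astype(int);g=c.sum(2)/3
def reg(x0,y0,x1,y1):
    m=np.zeros(g.shape,bool);m[y0:y1,x0:x1]=1;return m
s=c[...,0]-c[...,2]
print('stap',rect(d,big((s<-20)&reg(280,150,300,210)),42))
for n,b in dict(bd=(125,170,165,215),sd=(195,218,229,255),lt=(195,152,226,220),tt=(128,225,172,266)).items():
    print(n,rect(d,big((g<98)&(s<6)&reg(*b)),6))
for n,b,h in (('big',(335,170,370,205),46),('small',(345,230,375,256),46),('tags',(288,222,310,250),9)):
    print(n,rect(d,big((g>128)&reg(*b)),h))
print(s[236,285:312],g[236,285:312].round())
E
```

```text
big top c,l,r,t,b [[604.8, -298.9], [605.4, -267.1], [604.1, -330.7], [637.4, -301.0], [572.4, -296.8]]
small [[446.3, -307.3], [446.8, -283.1], [445.8, -331.4], [470.2, -308.6], [422.6, -305.4]]
stap ends [[694.2, -126.0], [571.4, -109.4]] base [[569.0, -101.5], [568.6, -121.2]]
tags [[504.1, -126.2], [503.5, -156.6], [453.6, -152.7], [454.2, -122.5]]
bd l r t b [[617.2, 354.6], [615.4, 265.9], [660.1, 311.3], [572.4, 309.2]]
sd [[484.1, 149.7], [482.6, 78.1], [519.2, 114.0], [449.1, 114.3]]
lt [[709.5, 146.9], [708.3, 88.3], [548.4, 89.6], [548.5, 147.4]]
tt [[506.6, 298.3], [456.1, 246.9], [417.2, 287.8], [468.3, 338.1]]
stap {'mean': array([ 632.5, -117.1]), 'rc': array([ 633. , -117.3]), 'wh': array([ 22.3, 121.3]), 'a': 81.8, 'pca': np.float64(171.9), 'n': 323}
bd {'mean': array([617.2, 312.2]), 'rc': array([617.3, 312.5]), 'wh': array([87. , 81.9]), 'a': 1.0, 'pca': np.float64(32.6), 'n': 677}
sd {'mean': array([484. , 116.3]), 'rc': array([483.4, 116.4]), 'wh': array([65.6, 66.5]), 'a': 44.4, 'pca': np.float64(126.1), 'n': 449}
lt {'mean': array([628.2, 119.8]), 'rc': array([
[... 178 characters left out ...]
]), 'a': 45.2, 'pca': np.float64(46.3), 'n': 479}
big {'mean': array([ 605.5, -298.4]), 'rc': array([ 605.5, -298.1]), 'wh': array([60.2, 61.9]), 'a': 61.0, 'pca': np.float64(167.6), 'n': 299}
small {'mean': array([ 447.1, -306.6]), 'rc': array([ 446.9, -307.4]), 'wh': array([44.7, 44.3]), 'a': 88.8, 'pca': np.float64(7.1), 'n': 148}
tags {'mean': array([ 501. , -130.1]), 'rc': array([ 502. , -131.2]), 'wh': array([ 7.7, 19.4]), 'a': 25.3, 'pca': np.float64(106.3), 'n': 11}
[17 17 17 17 16 17 17 14 11 12  9 11 12 10 12 12  9 12 14 14 12 13 12 14
 17 16 16] [120. 120. 120. 119. 120. 120. 120. 116. 117. 120.  91. 108. 113. 104.
 107. 116. 119. 124. 127. 121.  95.  88.  87.  99. 119. 119. 119.]
```

servo_tool:
  plan:
    - {"dx":4.5,"dy":-4.2,"dz":-0.5}
    - {"dx":4.5,"dy":-4.2,"dz":-0.5}
    - {"dx":4.5,"dy":-4.2,"dz":-0.5}
    - {"dx":4.5,"dy":-4.2,"dz":-0.5}
    - {"dx":4.5,"dy":-4.2,"dz":-0.5}
    - {"dx":4.5,"dy":-4.2,"dz":-0.5}
    - {"dx":2,"dy":-5.5,"dz":-0.5}
    - {"dx":2,"dy":-5.5,"dz":-0.5}
  hand: 8.54
  force: 50

```text
$.plan[0]: bad value
```

servo_tool:
  plan:
    - {"dx":4.5,"dy":-4.2,"dz":-0.5,"spin":0}
    - {"dx":4.5,"dy":-4.2,"dz":-0.5,"spin":0}
    - {"dx":4.5,"dy":-4.2,"dz":-0.5,"spin":0}
    - {"dx":4.5,"dy":-4.2,"dz":-0.5,"spin":0}
    - {"dx":4.5,"dy":-4.2,"dz":-0.5,"spin":0}
    - {"dx":4.5,"dy":-4.2,"dz":-0.5,"spin":0}
    - {"dx":2,"dy":-5.5,"dz":-0.5,"spin":0}
    - {"dx":2,"dy":-5.5,"dz":-0.5,"spin":0}
  hand: 8.54
  force: 50

```text
t: 1.1
position: [460.7, 242.6, 212.8]
tool_rot: [[-0.971, 0.241, -0.0], [0.241, 0.971, -0.0], [0.0, -0.0, -1.0]]
wrist_force: [0.7, 0.2, -0.1]
finger_gap: 85.5
```

servo_tool:
  plan:
    - {"dx":1.5,"dy":-6,"dz":0,"spin":0}
    - {"dx":1.5,"dy":-6,"dz":0,"spin":0}
    - {"dx":1.5,"dy":-6,"dz":0,"spin":0}
    - {"dx":1.5,"dy":-6,"dz":0,"spin":0}
    - {"dx":1.5,"dy":-6,"dz":0,"spin":0}
    - {"dx":1.5,"dy":-6,"dz":0,"spin":0}
    - {"dx":1.5,"dy":-6,"dz":0,"spin":0}
    - {"dx":1.5,"dy":-6,"dz":0,"spin":0}

```text
t: 2.1
position: [580.5, -236.9, 213.1]
tool_rot: [[-0.971, 0.24, -0.0], [0.24, 0.971, 0.0], [0.0, 0.0, -1.0]]
wrist_force: [1.5, 0.2, 0.4]
finger_gap: 85.5
```

servo_tool:
  plan:
    - {"dx":0,"dy":0,"dz":0,"spin":0}

```text
t: 2.22
position: [578.8, -241.3, 212.5]
tool_rot: [[-0.969, 0.248, -0.002], [0.248, 0.969, -0.003], [0.001, -0.003, -1.0]]
wrist_force: [-0.2, 1.5, -0.1]
finger_gap: 85.3
```

servo_tool:
  plan:
    - {"dx":1.3,"dy":-2.9,"dz":-3,"spin":0}
    - {"dx":1.3,"dy":-2.8,"dz":-4,"spin":0}
    - {"dx":0,"dy":0,"dz":-4,"spin":0}
    - {"dx":0,"dy":0,"dz":0,"spin":0}
    - {"dx":0,"dy":0,"dz":0,"spin":0}

```text
t: 2.85
position: [607.0, -291.8, 105.0]
tool_rot: [[-0.971, 0.239, 0.002], [0.239, 0.971, -0.0], [-0.002, 0.0, -1.0]]
wrist_force: [0.1, -0.8, -0.4]
finger_gap: 85.5
```

Run:
```python
from h import *
d=cap('side','side1'); crop(d,180,150,400,330,3,'s1')
d=cap('top','top1'); crop(d,320,150,400,270,5,'t1')
o=get_obs();print(o['position'],o['joint_positions'],o['t'])
```

```text
[ 607.38046144 -292.13245061  105.69977327] [-0.01292808  0.5978535   0.55489422  1.50941355 -0.33544812  1.1269522
  1.93703174] 2.95
```

View pics/s1.png

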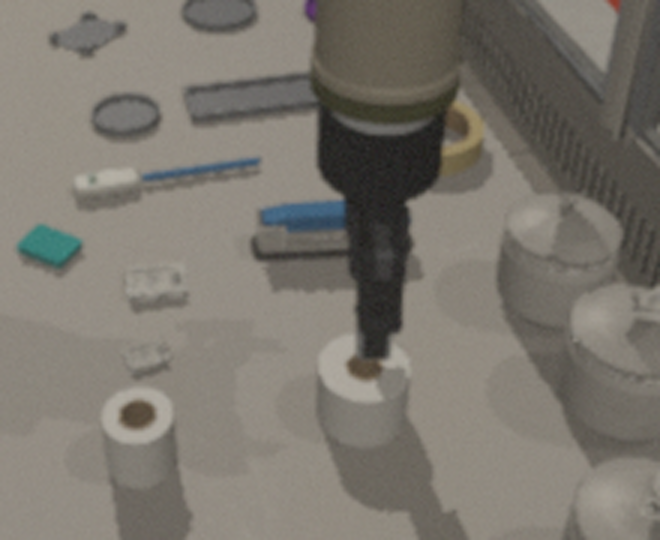

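View pics/t1.png

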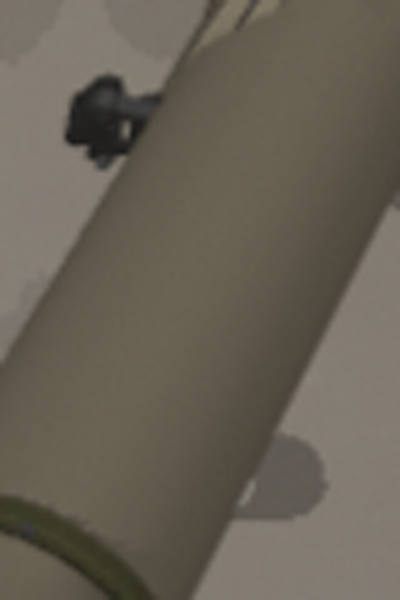

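Run:
```python
from h import *
d=dict(np.load('side1.npz'))
f=lambda L,h:plane(d,[cp(x,y,180,150,3) for x,y in L],h)[:,:2].round(1).tolist()
print('big l r',f([(317,371),(411,371)],46),'small',f([(102,416),(174,416),(138,388),(138,441)],46), f([(363,337),(363,404)],46))
d0=dict(np.load('side0.npz'))
P=xyz(d)
v=int(345/3+150);u=int(377/3+180); print(P[v-3:v+4,u].round(0))
crop(d0,200,200,330,330,6,'s0'); crop(d0,180,140,310,200,6,'s0b')
```

```text
big l r [[572.8, -296.9], [635.7, -310.6]] small [[424.1, -305.0], [470.6, -315.1], [450.4, -286.0], [444.8, -330.5]] [[613.1, -272.7], [595.0, -331.7]]
[[ 595. -345.  121.]
 [ 595. -346.  120.]
 [ 595. -346.  117.]
 [ 595. -348.  116.]
 [ 595. -347.  113.]
 [ 596. -346.  109.]
 [ 596. -347.  107.]]
```

View pics/s0.png

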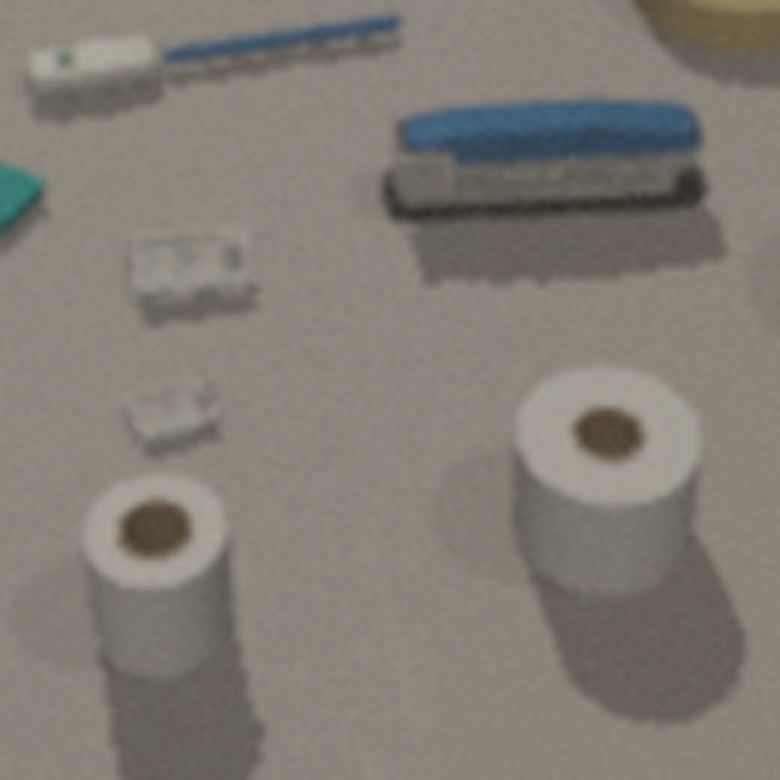

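View pics/s0b.png

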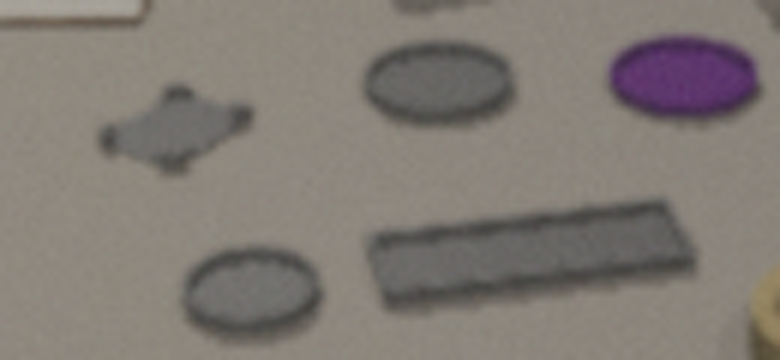

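servo_tool:
  plan:
    - {"dx":-0.2,"dy":-0.8,"dz":0,"spin":0}
    - {"dx":0,"dy":0,"dz":-2.4,"spin":0}
    - {"dx":0,"dy":0,"dz":-2.4,"spin":0}
    - {"dx":0,"dy":0,"dz":-2.3,"spin":0}
    - {"dx":0,"dy":0,"dz":0,"spin":0}
    - {"dx":0,"dy":0,"dz":0,"spin":0}

```text
t: 3.7
position: [604.7, -300.8, 33.3]
tool_rot: [[-0.971, 0.241, 0.001], [0.241, 0.971, -0.001], [-0.001, -0.0, -1.0]]
wrist_force: [0.4, 0.2, 1.6]
finger_gap: 85.7
```

servo_tool:
  plan:
    - {"dx":0,"dy":0,"dz":0,"spin":0}
    - {"dx":0,"dy":0,"dz":0,"spin":0}
    - {"dx":0,"dy":0,"dz":0,"spin":0}
    - {"dx":0,"dy":0,"dz":0,"spin":0}
    - {"dx":0,"dy":0,"dz":0,"spin":0}
  hand: 5.8
  force: 50

```text
t: 4.32
position: [605.1, -300.5, 33.7]
tool_rot: [[-0.971, 0.24, 0.002], [0.24, 0.971, -0.0], [-0.002, 0.0, -1.0]]
wrist_force: [-1.5, 1.5, 7.0]
finger_gap: 62.1
```

servo_tool:
  plan:
    - {"dx":0,"dy":0,"dz":0,"spin":0}
    - {"dx":0,"dy":0,"dz":1,"spin":0}
    - {"dx":0,"dy":0,"dz":2,"spin":0}
    - {"dx":0,"dy":0,"dz":3,"spin":0}
    - {"dx":0,"dy":0,"dz":3,"spin":0}
    - {"dx":0,"dy":0,"dz":0,"spin":0}

```text
t: 5.08
position: [605.6, -301.3, 126.3]
tool_rot: [[-0.971, 0.241, 0.005], [0.241, 0.971, -0.002], [-0.006, -0.001, -1.0]]
wrist_force: [-0.3, -0.7, -1.8]
finger_gap: 61.9
```

Run:
```python
from h import *
d=cap('side','side2'); crop(d,180,150,400,330,3,'s2')
```

```text
(no output)
```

View pics/s2.png

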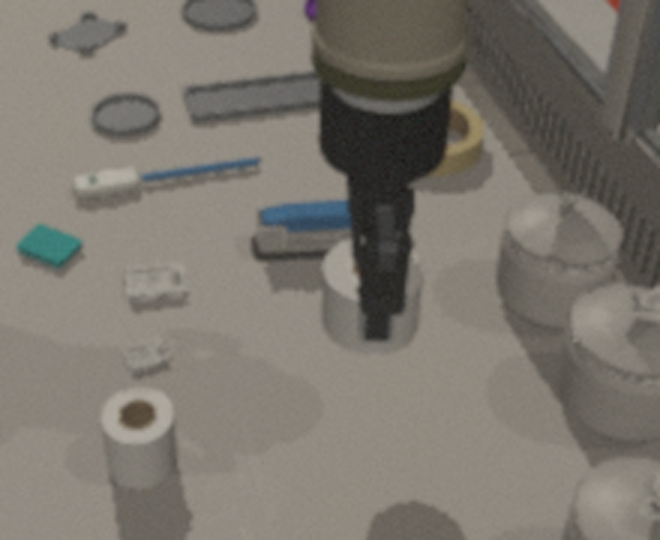

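Run:
```python
from h import *
d=dict(np.load('side0.npz'))
f=lambda L,h:plane(d,[cp(x,y,180,140,6) for x,y in L],h)[:,:2].round(1)
a=f([(365,79),(514,79),(439,42),(439,114)],9);print('bd',a.tolist())
a=f([(184,288),(321,288),(252,247),(252,325)],9);print('sd',a.tolist())
a=f([(370,240),(665,203),(695,258),(386,297)],9);print('lt',a.tolist(),a.mean(0))
a=f([(177,87),(250,113),(174,163),(100,135)],9);print('tt',a.tolist(),a.mean(0))
g=lambda L,h:plane(d,[cp(x,y,200,200,6) for x,y in L],h)[:,:2].round(1)
print('stap arm',g([(402,128),(700,118)],36).tolist(), 'base',g([(386,200),(704,190)],4).tolist())
print('tags',g([(133,236),(245,230),(258,285),(138,292)],9).tolist())
```

```text
bd [[575.0, 313.0], [659.6, 293.2], [625.8, 349.3], [609.3, 262.0]]
sd [[451.8, 115.3], [518.7, 100.1], [489.5, 145.8], [481.3, 75.3]]
lt [[549.8, 138.9], [707.5, 140.2], [707.8, 85.2], [549.1, 84.9]] [628.55 112.3 ]
tt [[466.9, 328.3], [504.8, 287.6], [457.7, 240.8], [419.8, 281.4]] [462.3   284.525]
stap arm [[575.0, -109.0], [698.0, -129.6]] base [[566.4, -115.8], [699.1, -138.6]]
tags [[458.9, -121.0], [504.6, -127.3], [504.4, -160.9], [457.0, -154.6]]
```

servo_tool:
  plan:
    - {"dx":0,"dy":3,"dz":0,"spin":0}
    - {"dx":0.2,"dy":6,"dz":0,"spin":0}
    - {"dx":0.2,"dy":6,"dz":0,"spin":0}
    - {"dx":0.2,"dy":6,"dz":0,"spin":0}
    - {"dx":0.1,"dy":6,"dz":0,"spin":0}
    - {"dx":0.1,"dy":6,"dz":0,"spin":0}
    - {"dx":0.1,"dy":6,"dz":0,"spin":0}
    - {"dx":0.1,"dy":6,"dz":0,"spin":0}

```text
t: 6.12
position: [613.5, 151.5, 121.7]
tool_rot: [[-0.971, 0.24, -0.001], [0.24, 0.971, -0.0], [0.001, -0.001, -1.0]]
wrist_force: [1.3, -0.0, -0.9]
finger_gap: 62.1
```

servo_tool:
  plan:
    - {"dx":0,"dy":6,"dz":0,"spin":0}
    - {"dx":0,"dy":5,"dz":0,"spin":0}
    - {"dx":0,"dy":4,"dz":-2,"spin":0}
    - {"dx":0,"dy":0,"dz":-3,"spin":0}
    - {"dx":0,"dy":0,"dz":0,"spin":0}
    - {"dx":0,"dy":0,"dz":0,"spin":0}

```text
t: 6.88
position: [614.8, 298.7, 73.1]
tool_rot: [[-0.97, 0.242, 0.001], [0.242, 0.97, -0.0], [-0.001, -0.0, -1.0]]
wrist_force: [-0.2, -0.1, -0.3]
finger_gap: 61.8
```

servo_tool:
  plan:
    - {"dx":0.2,"dy":1.0,"dz":0,"spin":0}
    - {"dx":0,"dy":0,"dz":-1.2,"spin":0}
    - {"dx":0,"dy":0,"dz":-1.0,"spin":0}
    - {"dx":0,"dy":0,"dz":0,"spin":0}
    - {"dx":0,"dy":0,"dz":0,"spin":0}

```text
t: 7.5
position: [616.4, 309.5, 50.3]
tool_rot: [[-0.971, 0.241, 0.0], [0.241, 0.971, -0.0], [-0.0, -0.0, -1.0]]
wrist_force: [0.3, 1.6, -1.1]
finger_gap: 61.8
```

Run:
```python
from h import *
d=cap('side','side3'); crop(d,180,90,340,200,5,'s3')
d=cap('top','top3'); crop(d,90,130,250,270,5,'t3')
print(get_obs()['position'])
```

```text
[616.47999445 309.64792368  50.70092727]
```

View pics/s3.png

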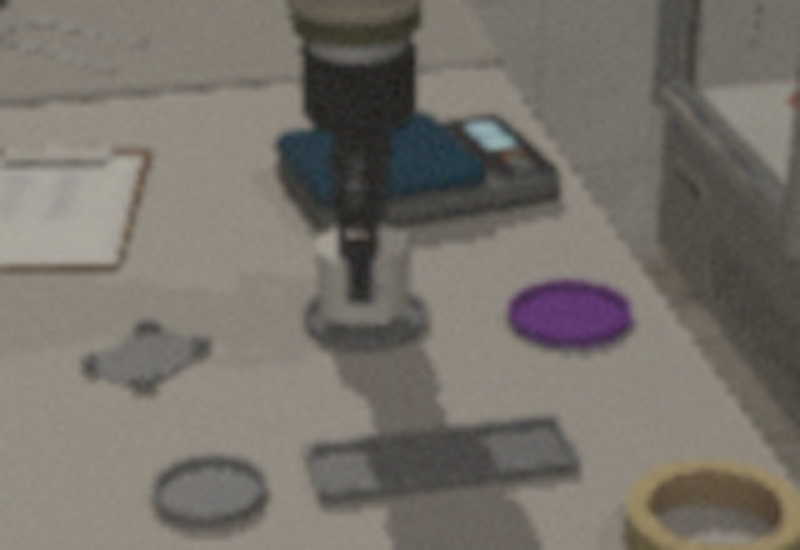

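View pics/t3.png

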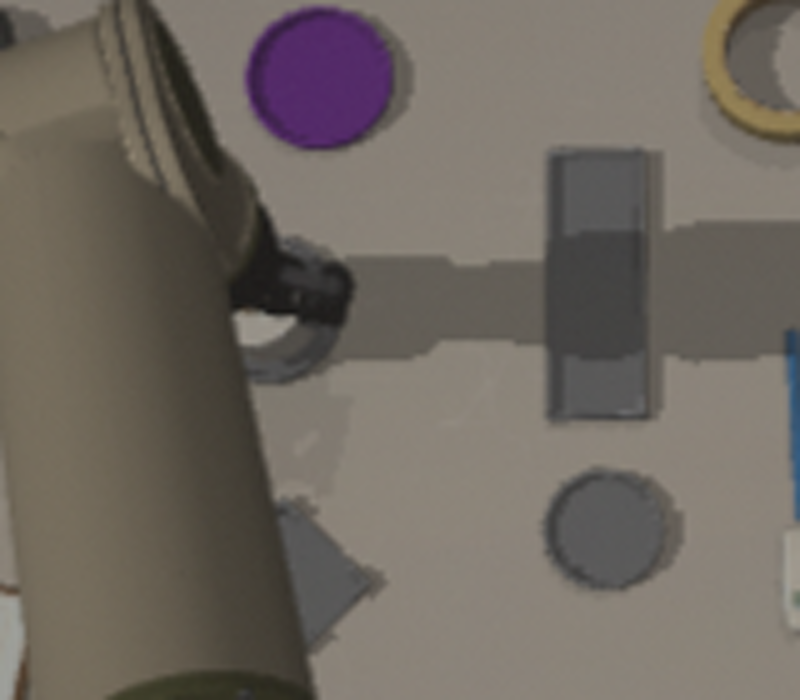

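servo_tool:
  plan:
    - {"dx":0,"dy":0,"dz":-0.7,"spin":0}
    - {"dx":0,"dy":0,"dz":-0.5,"spin":0}
    - {"dx":0,"dy":0,"dz":-0.1,"spin":0}
    - {"dx":0,"dy":0,"dz":0,"spin":0}
    - {"dx":0,"dy":0,"dz":0,"spin":0}

```text
t: 8.22
position: [616.3, 309.7, 37.4]
tool_rot: [[-0.971, 0.24, 0.0], [0.24, 0.971, 0.0], [-0.0, 0.0, -1.0]]
wrist_force: [0.5, 0.3, -1.0]
finger_gap: 61.6
```

servo_tool:
  plan:
    - {"dx":0,"dy":0,"dz":0,"spin":0}
    - {"dx":0,"dy":0,"dz":0,"spin":0}
    - {"dx":0,"dy":0,"dz":0,"spin":0}
    - {"dx":0,"dy":0,"dz":0,"spin":0}
  hand: 8.54

```text
t: 8.72
position: [616.3, 309.7, 37.4]
tool_rot: [[-0.971, 0.24, 0.0], [0.24, 0.971, 0.0], [-0.0, 0.0, -1.0]]
wrist_force: [0.5, 0.8, 0.7]
finger_gap: 85.7
```

servo_tool:
  plan:
    - {"dx":0,"dy":0,"dz":2,"spin":0}
    - {"dx":0,"dy":0,"dz":5,"spin":0}
    - {"dx":0,"dy":0,"dz":5,"spin":0}
    - {"dx":-1,"dy":-6,"dz":0,"spin":0}
    - {"dx":-1,"dy":-6,"dz":0,"spin":0}
    - {"dx":-1,"dy":-6,"dz":0,"spin":0}
    - {"dx":-1,"dy":-6,"dz":0,"spin":0}
    - {"dx":-1,"dy":-6,"dz":0,"spin":0}

```text
t: 9.72
position: [566.1, 7.7, 159.1]
tool_rot: [[-0.971, 0.241, 0.002], [0.241, 0.971, 0.001], [-0.002, 0.001, -1.0]]
wrist_force: [0.6, -1.1, -0.3]
finger_gap: 85.3
```

servo_tool:
  plan:
    - {"dx":-1,"dy":-6,"dz":0,"spin":0}
    - {"dx":-1,"dy":-6,"dz":0,"spin":0}
    - {"dx":-2,"dy":-5.5,"dz":0,"spin":0}
    - {"dx":-2,"dy":-5.5,"dz":0,"spin":0}
    - {"dx":-3,"dy":-4,"dz":0,"spin":0}
    - {"dx":-1,"dy":-1,"dz":0,"spin":0}
    - {"dx":0,"dy":0,"dz":0,"spin":0}

```text
t: 10.6
position: [466.2, -270.7, 158.3]
tool_rot: [[-0.97, 0.242, 0.002], [0.242, 0.97, 0.0], [-0.001, 0.001, -1.0]]
wrist_force: [0.7, 0.5, -0.3]
finger_gap: 85.4
```

Run:
```python
from h import *
d=cap('top','top4'); crop(d,90,130,250,270,5,'t4')
o=get_obs();print(o['t'],o['position'],o['wrist_force'])
```

```text
10.65 [ 467.08757085 -269.48515928  158.05151902] [ 0.04007783  0.00317963 -0.4959624 ]
```

View pics/t4.png

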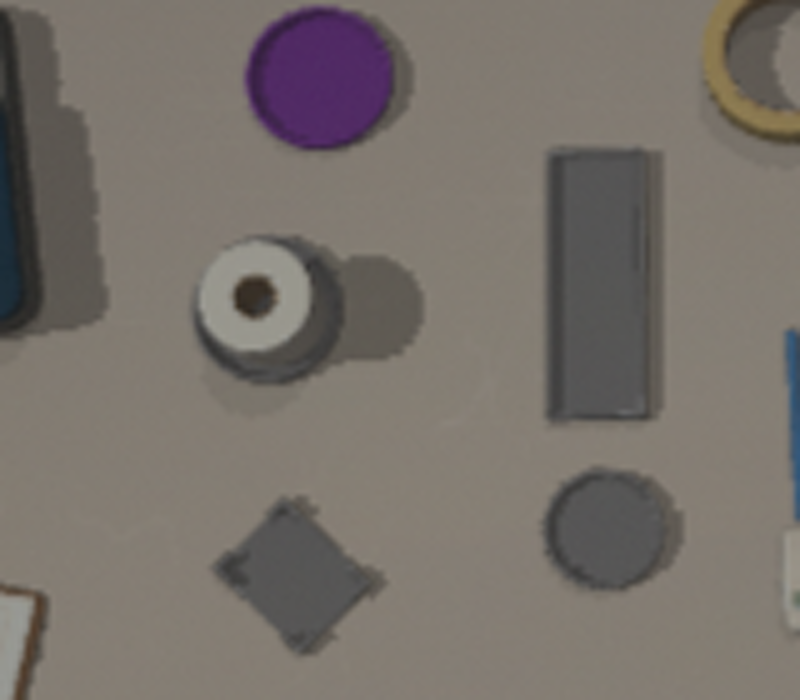

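Run:
```python
from h import *
d=dict(np.load('top4.npz'))
print(plane(d,[cp(255,296.5,90,130)],49),plane(d,[cp(269,309,90,130)],9))
```

```text
[[615.56906144 309.44534569  49.        ]] [[616.69115321 310.58750442   9.        ]]
```

servo_tool:
  plan:
    - {"dx":-2,"dy":-3.7,"dz":0,"spin":0}
    - {"dx":0,"dy":0,"dz":-4,"spin":0}
    - {"dx":0,"dy":0,"dz":0,"spin":0}
    - {"dx":0,"dy":0,"dz":0,"spin":0}

```text
t: 11.15
position: [447.6, -306.3, 118.3]
tool_rot: [[-0.971, 0.238, 0.001], [0.238, 0.971, 0.0], [-0.001, 0.0, -1.0]]
wrist_force: [0.9, 0.2, 0.5]
finger_gap: 85.1
```

servo_tool:
  plan:
    - {"dx":0,"dy":0,"dz":-3,"spin":0}
    - {"dx":0,"dy":0,"dz":-3,"spin":0}
    - {"dx":0,"dy":0,"dz":-2.4,"spin":0}
    - {"dx":0,"dy":0,"dz":0,"spin":0}
    - {"dx":0,"dy":0,"dz":0,"spin":0}

```text
t: 11.78
position: [447.5, -307.5, 35.0]
tool_rot: [[-0.971, 0.24, 0.002], [0.24, 0.971, -0.001], [-0.002, -0.0, -1.0]]
wrist_force: [-0.4, -0.1, -0.1]
finger_gap: 85.4
```

servo_tool:
  plan:
    - {"dx":0,"dy":0,"dz":0,"spin":0}
    - {"dx":0,"dy":0,"dz":0,"spin":0}
    - {"dx":0,"dy":0,"dz":0,"spin":0}
    - {"dx":0,"dy":0,"dz":0,"spin":0}
    - {"dx":0,"dy":0,"dz":0,"spin":0}
    - {"dx":0,"dy":0,"dz":0,"spin":0}
    - {"dx":0,"dy":0,"dz":0,"spin":0}
  hand: 4.2

```text
t: 12.65
position: [446.8, -307.5, 34.3]
tool_rot: [[-0.971, 0.24, 0.001], [0.24, 0.971, 0.0], [-0.001, 0.0, -1.0]]
wrist_force: [-1.2, 1.3, 7.1]
finger_gap: 46.4
```

servo_tool:
  plan:
    - {"dx":0,"dy":0,"dz":1,"spin":0}
    - {"dx":0,"dy":0,"dz":2,"spin":0}
    - {"dx":0,"dy":0,"dz":3,"spin":0}
    - {"dx":0,"dy":0,"dz":3,"spin":0}
    - {"dx":0,"dy":0,"dz":0,"spin":0}

```text
t: 13.28
position: [447.5, -308.2, 126.6]
tool_rot: [[-0.971, 0.241, 0.005], [0.241, 0.971, -0.001], [-0.005, -0.0, -1.0]]
wrist_force: [-0.1, 0.3, -1.4]
finger_gap: 46.4
```

Run:
```python
from h import *
d=cap('side','side5'); crop(d,180,150,340,330,4,'s5');print(get_obs()['position'])
```

```text
[ 446.89328443 -307.61419553  124.99129779]
```

View pics/s5.png

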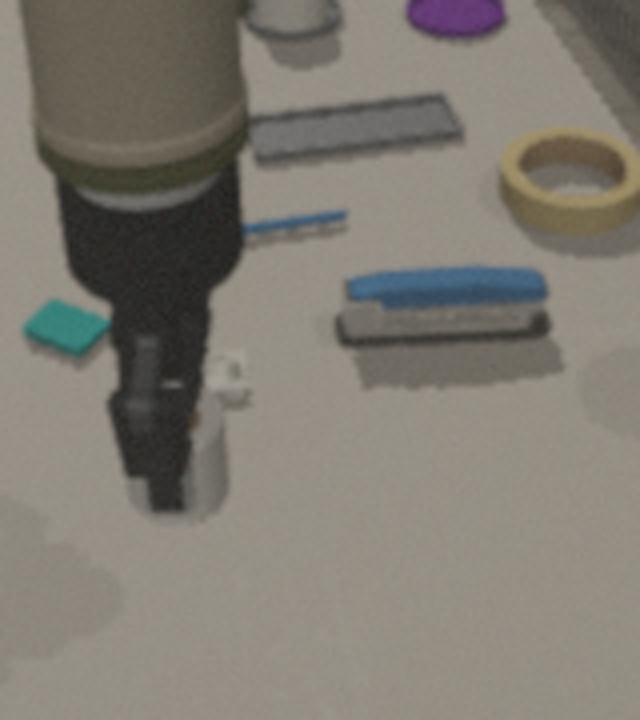

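Run:
```python
from h import *
d=dict(np.load('side5.npz'));P=xyz(d);g=d['color'].sum(2)/3
u=180+165//4
for v in range(266,282): print(v,g[v,u].round(),P[v,u].round(0))
print(plane(d,[cp(165,509,180,150,4)],0), plane(d,[cp(180,520,180,150,4)],0))
# project candidates
K=d['intrinsics'];T=np.linalg.inv(d['world_from_camera'])
def pr(p):
    q=T[:3,:3]@np.array(p)+T[:3,3];q=K@q;return (q[:2]/q[2]).round(1)
c=np.array([446.9,-307.6]);j=-np.array([.24,.97])
for off in (23,31,37):
  for z in (91,96,99,103): print(off,z,pr([*(c+j*off),z]))
print('img tip',cp(165,511,180,150,4))
```

```text
266 50.0 [ 441. -361.  161.]
267 49.0 [ 441. -362.  160.]
268 43.0 [ 440. -363.  158.]
269 43.0 [ 440. -364.  157.]
270 47.0 [ 441. -343.  133.]
271 45.0 [ 441. -344.  132.]
272 48.0 [ 440. -345.  130.]
273 46.0 [ 440. -344.  127.]
274 48.0 [ 440. -346.  126.]
275 45.0 [ 440. -343.  120.]
276 45.0 [ 440. -342.  117.]
277 63.0 [ 439. -343.  115.]
278 101.0 [ 439. -338.  107.]
279 124.0 [ 440. -331.   97.]
280 132.0 [ 439. -332.   95.]
281 134.0 [ 439. -330.   91.]
[[ 443.0089577  -235.43556816    0.        ]] [[ 450.16905644 -245.14464396    0.        ]]
23 91 [222.2 280.7]
23 96 [222.  278.8]
23 99 [221.9 277.7]
23 103 [221.7 276.2]
31 91 [221.6 284. ]
31 96 [221.4 282.1]
31 99 [221.3 281. ]
31 103 [221.1 279.5]
37 91 [221.2 286.5]
37 96 [221.  284.7]
37 99 [220.9 283.5]
37 103 [220.7 282. ]
img tip (220.875, 277.375)
```

servo_tool:
  plan:
    - {"dx":0.7,"dy":4,"dz":0,"spin":0}
    - {"dx":0.5,"dy":6,"dz":0,"spin":0}
    - {"dx":0.5,"dy":6,"dz":0,"spin":0}
    - {"dx":0.5,"dy":6,"dz":0,"spin":0}
    - {"dx":0.5,"dy":6,"dz":0,"spin":0}
    - {"dx":0.5,"dy":6,"dz":0,"spin":0}
    - {"dx":0.5,"dy":5,"dz":0,"spin":0}
    - {"dx":0,"dy":3.2,"dz":0,"spin":0}

```text
t: 14.32
position: [482.6, 117.3, 122.8]
tool_rot: [[-0.971, 0.238, -0.001], [0.238, 0.971, -0.0], [0.001, -0.0, -1.0]]
wrist_force: [-0.1, 0.1, -0.5]
finger_gap: 46.7
```

servo_tool:
  plan:
    - {"dx":0,"dy":0,"dz":-3,"spin":0}
    - {"dx":0,"dy":0,"dz":-2,"spin":0}
    - {"dx":0,"dy":0,"dz":0,"spin":0}
    - {"dx":0,"dy":0,"dz":0,"spin":0}

```text
t: 14.82
position: [483.5, 114.6, 73.9]
tool_rot: [[-0.971, 0.241, 0.0], [0.241, 0.971, 0.0], [-0.0, 0.0, -1.0]]
wrist_force: [-0.2, -0.0, 0.0]
finger_gap: 46.2
```

servo_tool:
  plan:
    - {"dx":0,"dy":0,"dz":-1.7,"spin":0}
    - {"dx":0,"dy":0,"dz":-1.2,"spin":0}
    - {"dx":0,"dy":0,"dz":-0.6,"spin":0}
    - {"dx":0,"dy":0,"dz":0,"spin":0}
    - {"dx":0,"dy":0,"dz":0,"spin":0}

```text
t: 15.45
position: [483.3, 114.7, 38.3]
tool_rot: [[-0.971, 0.241, 0.0], [0.241, 0.971, 0.0], [-0.0, 0.0, -1.0]]
wrist_force: [-0.2, -0.0, -1.6]
finger_gap: 46.6
```

servo_tool:
  plan:
    - {"dx":0,"dy":0,"dz":-0.05,"spin":0}
    - {"dx":0,"dy":0,"dz":0,"spin":0}
    - {"dx":0,"dy":0,"dz":0,"spin":0}
    - {"dx":0,"dy":0,"dz":0,"spin":0}
  hand: 7

```text
t: 15.95
position: [483.3, 114.7, 37.9]
tool_rot: [[-0.971, 0.241, 0.0], [0.241, 0.971, 0.0], [-0.0, 0.0, -1.0]]
wrist_force: [0.1, -0.1, 0.3]
finger_gap: 70.4
```

servo_tool:
  plan:
    - {"dx":0,"dy":0,"dz":2,"spin":0}
    - {"dx":0,"dy":0,"dz":5,"spin":0}
    - {"dx":0,"dy":0,"dz":4,"spin":0}
    - {"dx":3,"dy":-4.5,"dz":0,"spin":0.1}
    - {"dx":3,"dy":-4.6,"dz":0,"spin":0}
    - {"dx":3,"dy":-4.6,"dz":0,"spin":0}
    - {"dx":3,"dy":-4.6,"dz":0,"spin":0}
    - {"dx":3,"dy":-4.6,"dz":0,"spin":0}

```text
t: 16.95
position: [634.2, -115.5, 147.8]
tool_rot: [[-0.99, 0.142, 0.0], [0.142, 0.99, 0.0], [-0.0, 0.0, -1.0]]
wrist_force: [1.3, -0.1, 0.9]
finger_gap: 69.7
```

servo_tool:
  plan:
    - {"dx":0,"dy":0,"dz":0,"spin":0}
    - {"dx":0,"dy":0,"dz":0,"spin":0}
  hand: 5

```text
t: 17.2
position: [633.0, -114.0, 147.4]
tool_rot: [[-0.99, 0.142, -0.001], [0.142, 0.99, 0.0], [0.001, 0.0, -1.0]]
wrist_force: [0.2, 0.4, -0.4]
finger_gap: 50.0
```

Run:
```python
from h import *
d=cap('top','top6'); crop(d,90,130,250,270,5,'t6')
d=cap('side','side6'); crop(d,180,100,340,240,5,'s6')
o=get_obs();print(o['t'],o['position'])
```

```text
17.3 [ 633.0712261  -112.75279576  147.76832215]
```

View pics/t6.png

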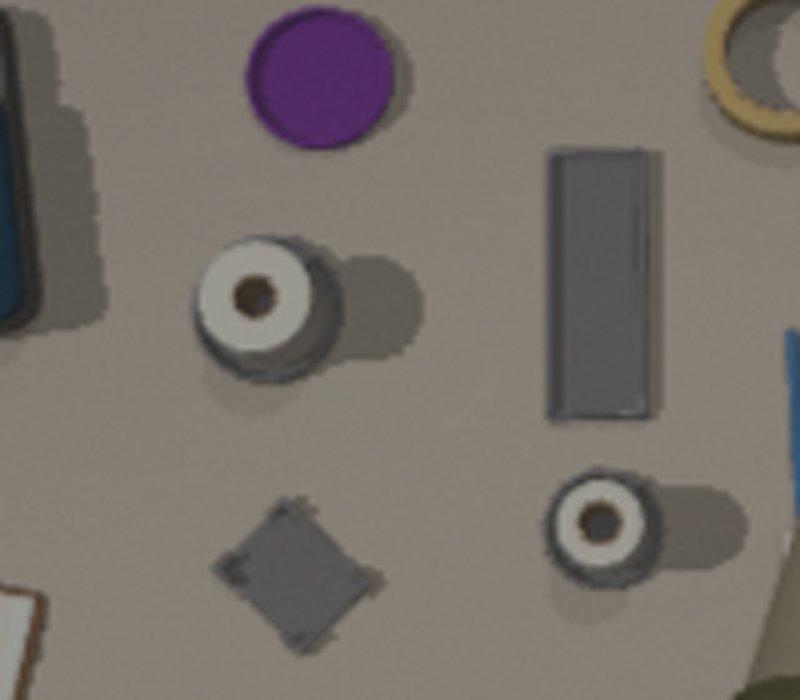

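View pics/s6.png

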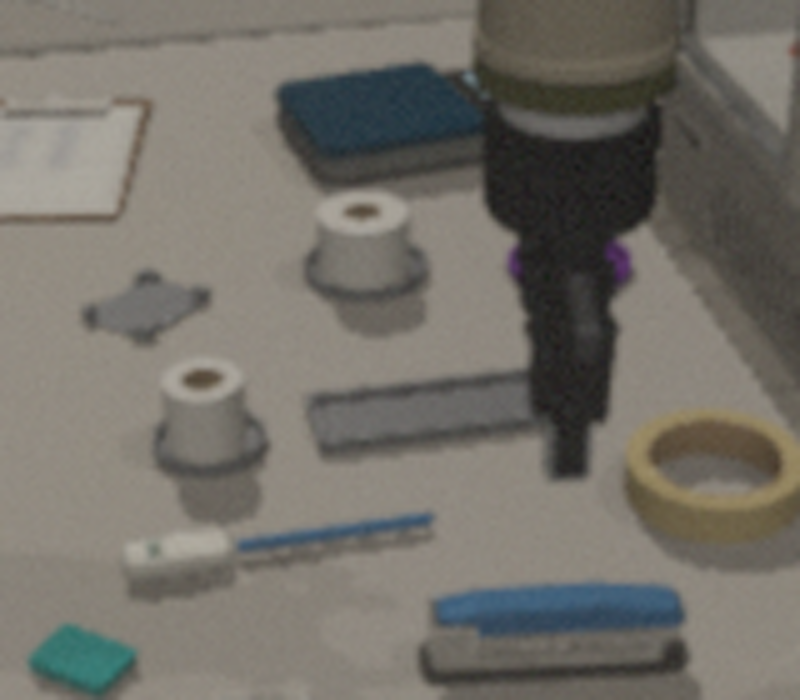

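servo_tool:
  plan:
    - {"dx":0,"dy":-0.4,"dz":-3,"spin":0}
    - {"dx":0,"dy":0,"dz":-3,"spin":0}
    - {"dx":0,"dy":0,"dz":-2.2,"spin":0}
    - {"dx":0,"dy":0,"dz":-2,"spin":0}
    - {"dx":0,"dy":0,"dz":0,"spin":0}
    - {"dx":0,"dy":0,"dz":0,"spin":0}

```text
t: 18.05
position: [633.8, -118.5, 46.7]
tool_rot: [[-0.99, 0.142, 0.001], [0.142, 0.99, -0.0], [-0.001, 0.0, -1.0]]
wrist_force: [-1.0, -0.4, 1.1]
finger_gap: 49.8
```

Run:
```python
from h import *
d=cap('side','side7'); crop(d,220,160,380,280,5,'s7');print(get_obs()['position'])
P=xyz(d);
```

```text
[ 633.93580934 -118.50513236   46.94077621]
```

View pics/s7.png

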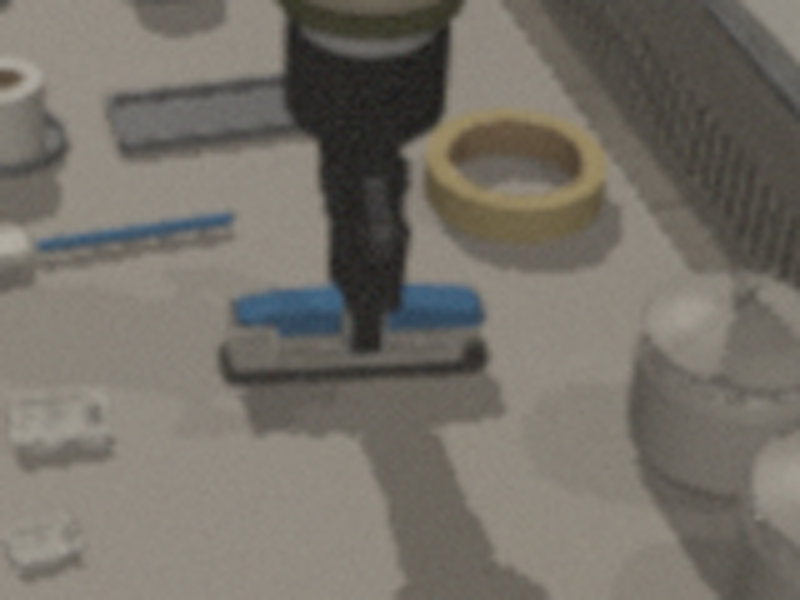

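servo_tool:
  plan:
    - {"dx":0,"dy":0,"dz":0,"spin":0}
    - {"dx":0,"dy":0,"dz":0,"spin":0}
    - {"dx":0,"dy":0,"dz":0,"spin":0}
    - {"dx":0,"dy":0,"dz":0,"spin":0}
    - {"dx":0,"dy":0,"dz":0,"spin":0}
    - {"dx":0,"dy":0,"dz":0,"spin":0}
  hand: 1.5
  force: 70

```text
t: 18.85
position: [633.8, -118.3, 46.8]
tool_rot: [[-0.99, 0.142, 0.001], [0.142, 0.99, 0.0], [-0.001, 0.0, -1.0]]
wrist_force: [-1.1, 1.3, 6.1]
finger_gap: 20.7
```

servo_tool:
  plan:
    - {"dx":0,"dy":0,"dz":1,"spin":0}
    - {"dx":0,"dy":0,"dz":2,"spin":0}
    - {"dx":0,"dy":0,"dz":3,"spin":0}
    - {"dx":0,"dy":0,"dz":2,"spin":0}
    - {"dx":0,"dy":0,"dz":0,"spin":0}

```text
t: 19.48
position: [634.3, -118.5, 127.9]
tool_rot: [[-0.99, 0.142, 0.003], [0.142, 0.99, 0.0], [-0.003, 0.001, -1.0]]
wrist_force: [0.4, -0.1, -2.3]
finger_gap: 20.5
```

Run:
```python
from h import *
d=cap('side','side8'); crop(d,220,140,380,260,5,'s8');o=get_obs();print(o['position'],o['torque'],o['wrist_force'])
d=cap('top','top8'); crop(d,230,120,390,240,5,'t8')
```

```text
[ 633.45005608 -118.25531767  126.32053032] [-0.03515513  0.0139465  -0.00221852] [-0.058615   -0.29374605 -2.59144465]
```

View pics/s8.png

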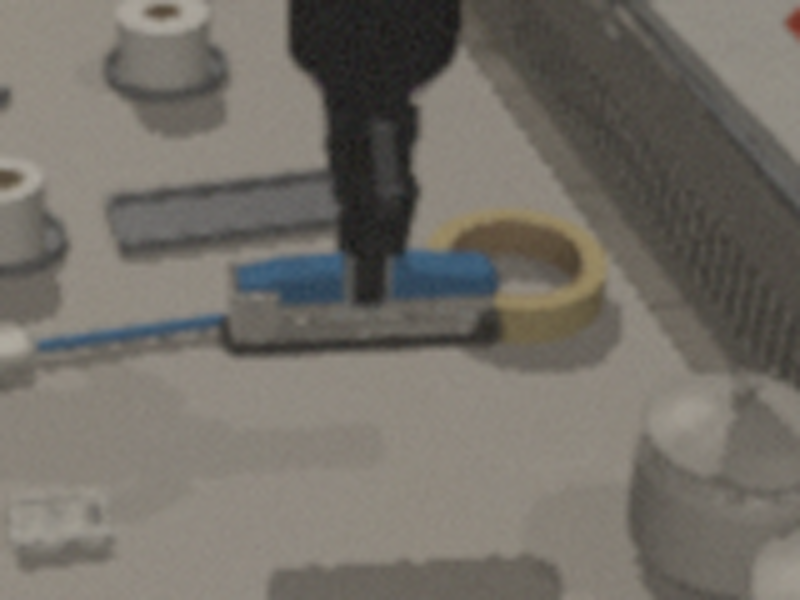

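View pics/t8.png

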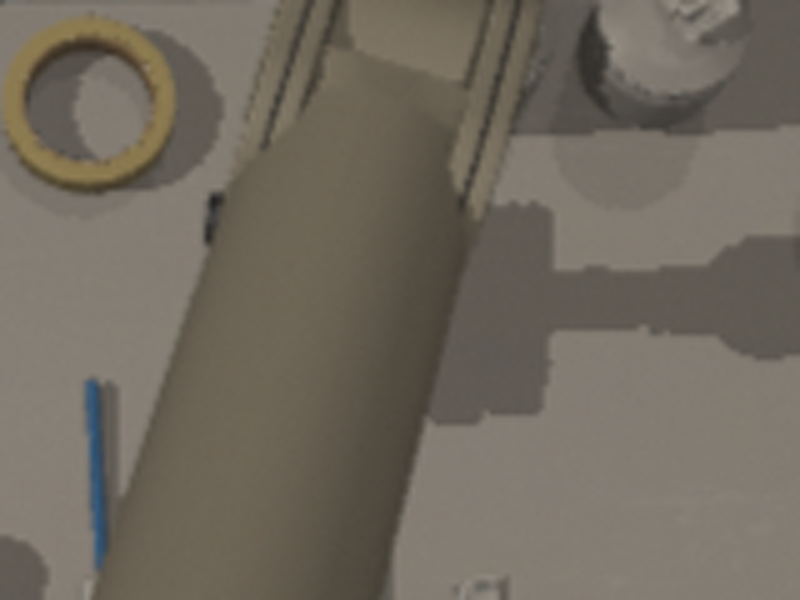

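Run:
```python
from h import *
d=dict(np.load('side8.npz'))
print(plane(d,[cp(222,345,220,140),cp(498,338,220,140)],82), plane(d,[cp(235,265,220,140),cp(496,262,220,140)],118))
P=xyz(d)
v,u=np.mgrid[140:260,220:380]; Q=P[140:260,220:380].reshape(-1,3)
c=d['color'][140:260,220:380].reshape(-1,3).astype(int)
m=(c[:,2]-c[:,0]>20)&(Q[:,2]>90); print(np.percentile(Q[m],[1,99],axis=0).round())
m=(Q[:,2]>83)&(Q[:,2]<105)&(abs(Q[:,1]+120)<40); print(np.percentile(Q[m],[1,99],axis=0).round())
```

```text
[[ 566.8893943  -117.36597213   82.        ]
 [ 697.92123443 -141.06026723   82.        ]] [[ 576.49850549 -103.52212629  118.        ]
 [ 698.35876365 -128.58702338  118.        ]]
[[ 578. -139.  107.]
 [ 694. -106.  130.]]
[[ 569. -142.   83.]
 [ 698.  -98.  104.]]
```

servo_tool:
  plan:
    - {"dx":0,"dy":3.6,"dz":0,"spin":0.07}
    - {"dx":-0.1,"dy":5,"dz":0,"spin":0.07}
    - {"dx":-0.2,"dy":5,"dz":0,"spin":0}
    - {"dx":-0.2,"dy":5,"dz":0,"spin":0}
    - {"dx":0,"dy":5,"dz":0,"spin":0}
    - {"dx":0,"dy":0,"dz":-2,"spin":0}
    - {"dx":0,"dy":0,"dz":-3,"spin":0}
    - {"dx":0,"dy":0,"dz":0,"spin":0}

```text
t: 20.58
position: [625.9, 116.5, 72.4]
tool_rot: [[-1.0, 0.003, -0.006], [0.003, 1.0, -0.002], [0.006, -0.002, -1.0]]
wrist_force: [-0.5, -0.2, -1.1]
finger_gap: 20.6
```

servo_tool:
  plan:
    - {"dx":0,"dy":0,"dz":0,"spin":0}

```text
t: 20.7
position: [628.4, 116.9, 76.2]
tool_rot: [[-1.0, 0.004, -0.0], [0.004, 1.0, -0.0], [0.0, -0.0, -1.0]]
wrist_force: [0.6, -0.4, -1.3]
finger_gap: 20.8
```

Down to 50.5, with a check of the seating before release.

servo_tool:
  plan:
    - {"dx":0,"dy":0.1,"dz":-1,"spin":0}
    - {"dx":0,"dy":0,"dz":-1,"spin":0}
    - {"dx":0,"dy":0,"dz":0,"spin":0}
    - {"dx":0,"dy":0,"dz":0,"spin":0}

```text
t: 21.2
position: [628.3, 118.6, 55.9]
tool_rot: [[-1.0, 0.003, -0.0], [0.003, 1.0, -0.0], [0.0, -0.0, -1.0]]
wrist_force: [0.0, 0.3, -2.4]
finger_gap: 20.8
```

Run:
```python
from h import *
d=cap('side','side9'); crop(d,200,120,340,220,5,'s9');o=get_obs();print(o['position'],o['wrist_force'])
d=cap('top','top9'); crop(d,150,120,290,240,5,'t9')
```

```text
[628.43740822 118.6890475   56.11006302] [ 0.24221892  0.58572673 -2.1637091 ]
```

View pics/s9.png

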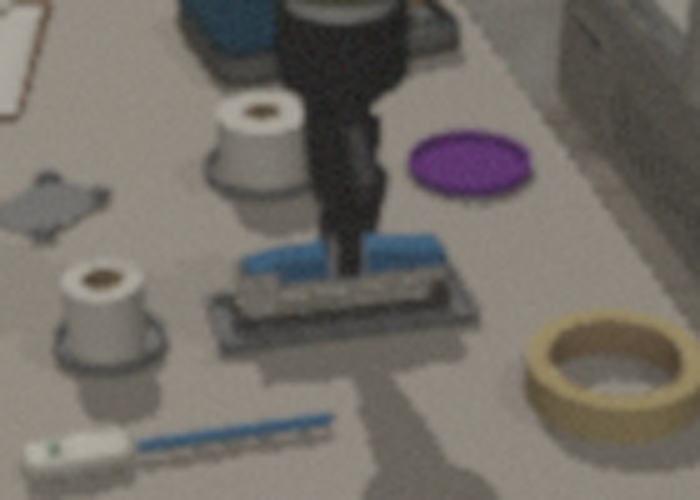

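View pics/t9.png

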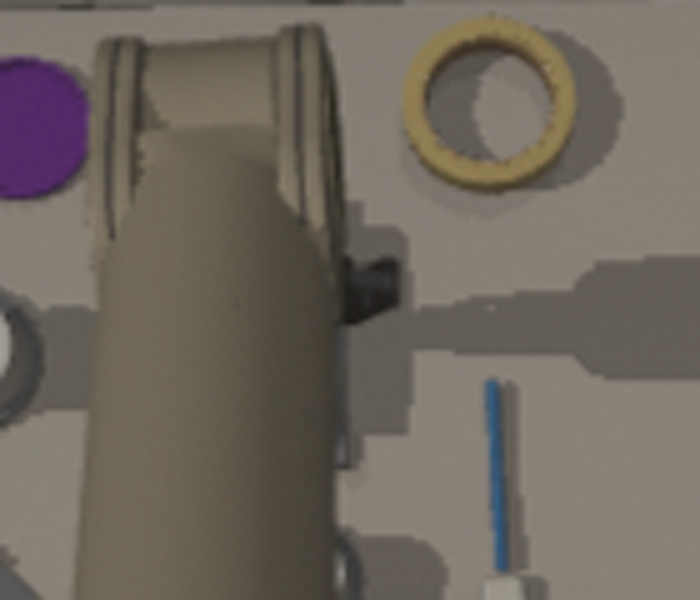

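servo_tool:
  plan:
    - {"dx":0,"dy":-0.05,"dz":-0.4,"spin":0}
    - {"dx":0,"dy":0,"dz":-0.2,"spin":0}
    - {"dx":0,"dy":0,"dz":0,"spin":0}
    - {"dx":0,"dy":0,"dz":0,"spin":0}

```text
t: 21.8
position: [628.3, 118.2, 50.7]
tool_rot: [[-1.0, 0.003, -0.0], [0.003, 1.0, 0.0], [0.0, 0.0, -1.0]]
wrist_force: [-4.9, -0.9, 8.1]
finger_gap: 20.6
```

servo_tool:
  plan:
    - {"dx":0,"dy":0,"dz":0,"spin":0}
    - {"dx":0,"dy":0,"dz":0,"spin":0}
    - {"dx":0,"dy":0,"dz":0,"spin":0}
    - {"dx":0,"dy":0,"dz":1,"spin":0}
    - {"dx":0,"dy":0,"dz":4,"spin":0}
    - {"dx":0,"dy":0,"dz":4,"spin":0}
  hand: 5

```text
t: 22.55
position: [628.2, 118.1, 141.4]
tool_rot: [[-1.0, 0.003, -0.0], [0.003, 1.0, -0.0], [0.0, -0.0, -1.0]]
wrist_force: [0.0, 0.4, 1.0]
finger_gap: 49.8
```

servo_tool:
  plan:
    - {"dx":-2,"dy":-5,"dz":0,"spin":-0.07}
    - {"dx":-3,"dy":-5,"dz":0,"spin":0}
    - {"dx":-3,"dy":-5,"dz":0,"spin":0}
    - {"dx":-3,"dy":-5,"dz":0,"spin":0}
    - {"dx":-3,"dy":-4,"dz":0,"spin":0}
    - {"dx":-1,"dy":-1.7,"dz":0,"spin":0}
    - {"dx":0,"dy":0,"dz":0,"spin":0}

```text
t: 23.42
position: [478.3, -139.6, 140.5]
tool_rot: [[-0.997, 0.075, 0.001], [0.075, 0.997, 0.001], [-0.001, 0.001, -1.0]]
wrist_force: [0.3, 0.7, -0.3]
finger_gap: 50.1
```

Run:
```python
from h import *
d=cap('top','top10'); crop(d,90,130,250,270,5,'t10')
d=cap('side','side10'); crop(d,170,130,310,270,5,'s10')
o=get_obs();print(o['t'],o['position'],o['tool_rot'][:,1])
```

```text
23.525 [ 479.25138632 -137.57195815  140.15235668] [7.12367713e-02 9.97459335e-01 4.44687689e-04]
```

View pics/t10.png

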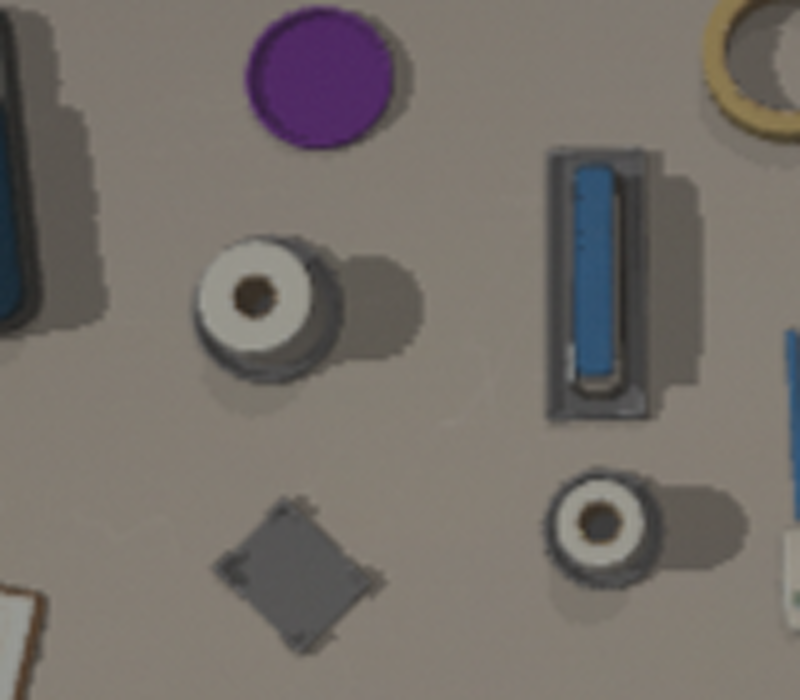

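View pics/s10.png

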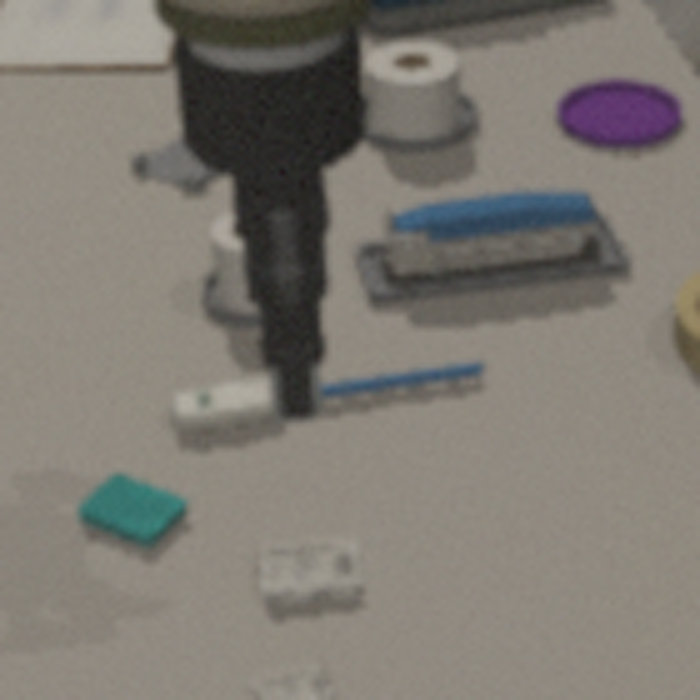

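servo_tool:
  plan:
    - {"dx":0,"dy":-0.2,"dz":-4,"spin":0}
    - {"dx":0,"dy":0,"dz":-4,"spin":0}
    - {"dx":0,"dy":0,"dz":-2.5,"spin":0}
    - {"dx":0,"dy":0,"dz":0,"spin":0}
    - {"dx":0,"dy":0,"dz":0,"spin":0}
  hand: 4.6

```text
t: 24.15
position: [479.3, -140.3, 35.7]
tool_rot: [[-0.997, 0.071, 0.001], [0.071, 0.997, -0.0], [-0.001, -0.0, -1.0]]
wrist_force: [-0.1, 0.0, -0.0]
finger_gap: 46.1
```

Run:
```python
from h import *
d=cap('side','side11'); crop(d,190,190,290,280,8,'s11')
o=get_obs();print(o['t'],o['position'],o['tool_rot'][:,1],o['finger_gap'],o['wrist_force'])
```

```text
24.2 [ 479.43621253 -140.41804473   35.96157674] [7.17615681e-02 9.97421803e-01 1.58392249e-04] 45.83391373255828 [ 0.10270026 -0.17667172 -0.06450492]
```

View pics/s11.png

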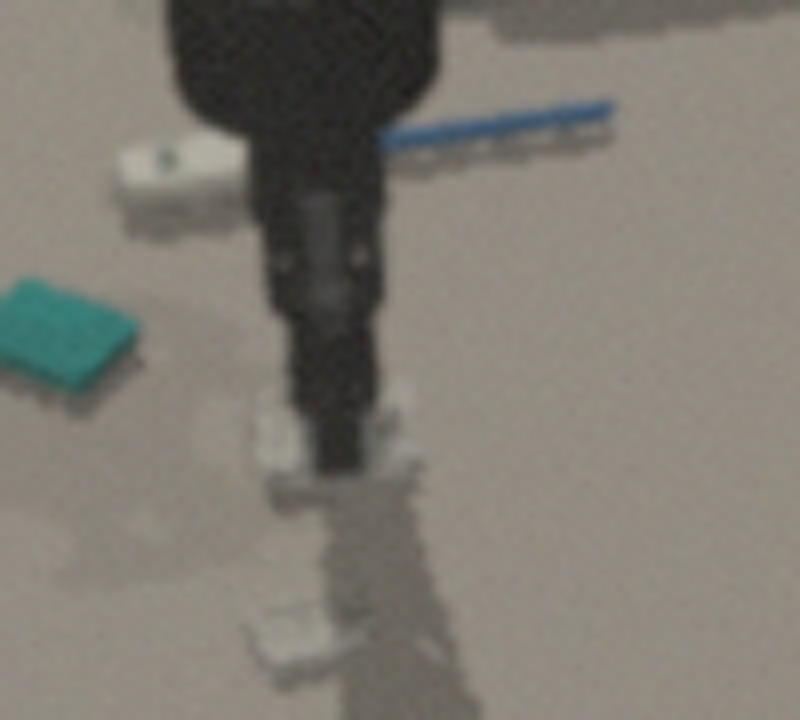

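servo_tool:
  plan:
    - {"dx":0,"dy":0,"dz":-0.7,"spin":0}
    - {"dx":0,"dy":0,"dz":-0.5,"spin":0}
    - {"dx":0,"dy":0,"dz":0,"spin":0}
    - {"dx":0,"dy":0,"dz":0,"spin":0}

```text
t: 24.7
position: [478.2, -140.9, 22.9]
tool_rot: [[-0.997, 0.073, -0.0], [0.073, 0.997, 0.0], [0.0, 0.0, -1.0]]
wrist_force: [-0.5, -0.4, 0.7]
finger_gap: 45.9
```

servo_tool:
  plan:
    - {"dx":0,"dy":0,"dz":-0.2,"spin":0}
    - {"dx":0,"dy":0,"dz":0,"spin":0}
    - {"dx":0,"dy":0,"dz":0,"spin":0}

```text
t: 25.08
position: [478.2, -140.8, 20.9]
tool_rot: [[-0.997, 0.073, -0.0], [0.073, 0.997, 0.0], [0.0, 0.0, -1.0]]
wrist_force: [0.4, 0.1, -0.7]
finger_gap: 46.4
```

servo_tool:
  plan:
    - {"dx":0,"dy":0,"dz":-0.15,"spin":0}
    - {"dx":0,"dy":0,"dz":0,"spin":0}
    - {"dx":0,"dy":0,"dz":0,"spin":0}

```text
t: 25.45
position: [478.4, -140.9, 19.8]
tool_rot: [[-0.997, 0.073, 0.0], [0.073, 0.997, 0.0], [-0.0, 0.0, -1.0]]
wrist_force: [-2.4, 0.7, 7.6]
finger_gap: 46.3
```

servo_tool:
  plan:
    - {"dx":0,"dy":0,"dz":0.3,"spin":0}
    - {"dx":0,"dy":0,"dz":0,"spin":0}

```text
t: 25.7
position: [478.4, -140.8, 22.5]
tool_rot: [[-0.997, 0.073, 0.0], [0.073, 0.997, 0.0], [-0.0, 0.0, -1.0]]
wrist_force: [-0.2, 0.9, -0.2]
finger_gap: 46.1
```

servo_tool:
  plan:
    - {"dx":0,"dy":0,"dz":0,"spin":0}
    - {"dx":0,"dy":0,"dz":0,"spin":0}
    - {"dx":0,"dy":0,"dz":0,"spin":0}
    - {"dx":0,"dy":0,"dz":0,"spin":0}
  hand: 2.8
  force: 40

```text
t: 26.2
position: [478.4, -140.8, 22.5]
tool_rot: [[-0.997, 0.073, 0.0], [0.073, 0.997, 0.0], [-0.0, 0.0, -1.0]]
wrist_force: [-1.8, -0.1, 5.4]
finger_gap: 31.9
```

servo_tool:
  plan:
    - {"dx":0,"dy":0,"dz":1,"spin":0}
    - {"dx":0,"dy":0,"dz":3,"spin":0}
    - {"dx":0,"dy":0,"dz":3,"spin":0}
    - {"dx":0,"dy":0,"dz":0,"spin":0}
    - {"dx":0,"dy":0,"dz":0,"spin":0}

```text
t: 26.82
position: [478.0, -140.6, 92.1]
tool_rot: [[-0.997, 0.073, -0.0], [0.073, 0.997, 0.0], [0.0, 0.0, -1.0]]
wrist_force: [0.0, 0.2, -0.5]
finger_gap: 31.3
```

Run:
```python
from h import *
d=cap('side','side12'); crop(d,190,170,290,260,8,'s12')
o=get_obs();print(o['t'],o['position'],o['tool_rot'][:,1],o['finger_gap'],o['wrist_force'])
```

```text
26.875 [ 477.76353228 -140.61874858   91.73770711] [7.25914553e-02 9.97361750e-01 1.45033806e-04] 31.73720853058625 [ 0.73501398 -0.6440089  -0.1375122 ]
```

View pics/s12.png

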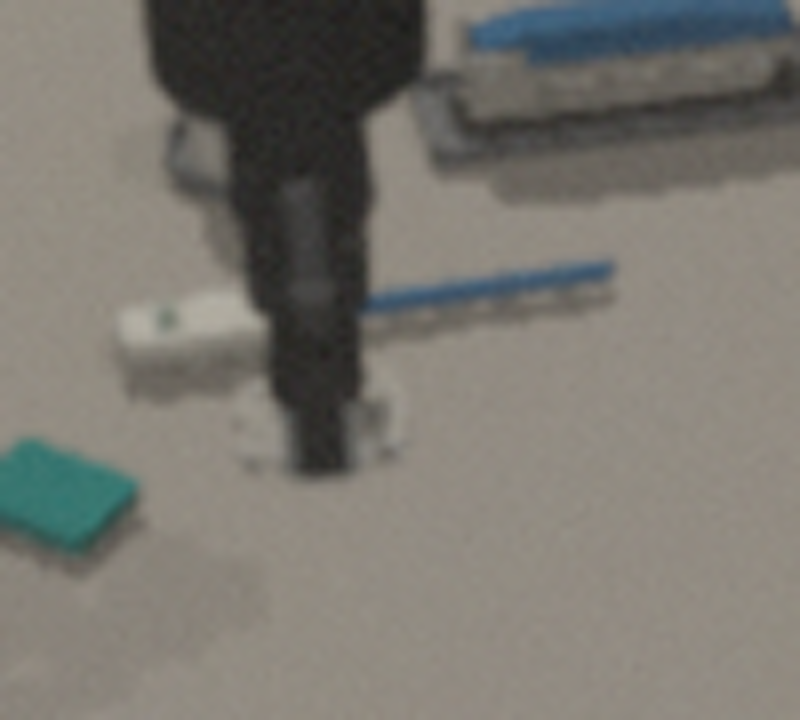

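servo_tool:
  plan:
    - {"dx":0,"dy":3,"dz":2,"spin":0.05}
    - {"dx":0,"dy":5.5,"dz":0,"spin":0.12}
    - {"dx":0,"dy":5.5,"dz":0,"spin":0.12}
    - {"dx":0,"dy":5.5,"dz":0,"spin":0.12}
    - {"dx":-0.4,"dy":5.5,"dz":0,"spin":0.12}
    - {"dx":-0.4,"dy":5.5,"dz":0,"spin":0.12}
    - {"dx":-0.4,"dy":5.5,"dz":0,"spin":0.12}
    - {"dx":-0.4,"dy":5.5,"dz":0,"spin":0.09}

```text
t: 27.88
position: [461.4, 275.6, 111.3]
tool_rot: [[-0.704, -0.711, -0.001], [-0.711, 0.704, -0.001], [0.002, 0.0, -1.0]]
wrist_force: [0.8, -0.6, 0.3]
finger_gap: 31.5
```

servo_tool:
  plan:
    - {"dx":0,"dy":1.5,"dz":-2,"spin":0}
    - {"dx":0,"dy":0,"dz":-2,"spin":0}
    - {"dx":0,"dy":0,"dz":0,"spin":0}
    - {"dx":0,"dy":0,"dz":0,"spin":0}

```text
t: 28.38
position: [462.4, 288.8, 72.5]
tool_rot: [[-0.706, -0.708, -0.0], [-0.708, 0.706, -0.0], [0.0, -0.0, -1.0]]
wrist_force: [0.4, -0.2, 0.1]
finger_gap: 31.6
```

servo_tool:
  plan:
    - {"dx":0,"dy":0.4,"dz":-1.5,"spin":0}
    - {"dx":0,"dy":0,"dz":-1.5,"spin":0}
    - {"dx":0,"dy":0,"dz":-0.3,"spin":0}
    - {"dx":0,"dy":0,"dz":0,"spin":0}
    - {"dx":0,"dy":0,"dz":0,"spin":0}

```text
t: 29.0
position: [462.5, 293.3, 39.7]
tool_rot: [[-0.706, -0.708, 0.0], [-0.708, 0.706, 0.0], [-0.001, 0.0, -1.0]]
wrist_force: [0.2, 0.3, 0.9]
finger_gap: 31.2
```

Run:
```python
from h import *
d=cap('side','side13'); crop(d,170,110,270,190,8,'s13')
d=cap('top','top13'); crop(d,110,210,210,290,8,'t13')
o=get_obs();print(o['t'],o['position'],o['tool_rot'][:,1],o['finger_gap'],o['wrist_force'])
```

```text
29.1 [462.4879238  293.33828371  39.74961777] [-7.08382857e-01  7.05828399e-01  1.06218214e-05] 31.379855676246354 [-0.26042088  0.14707232 -0.77957527]
```

View pics/s13.png

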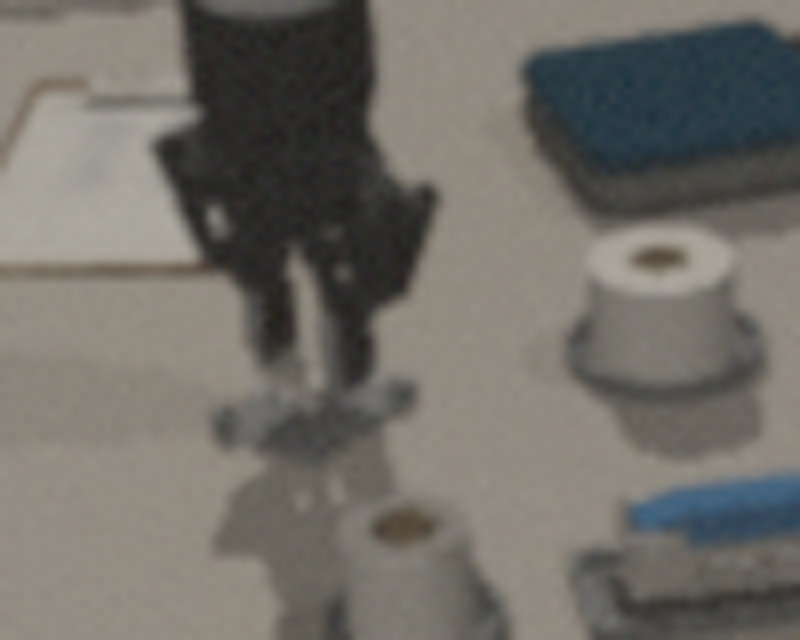

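View pics/t13.png

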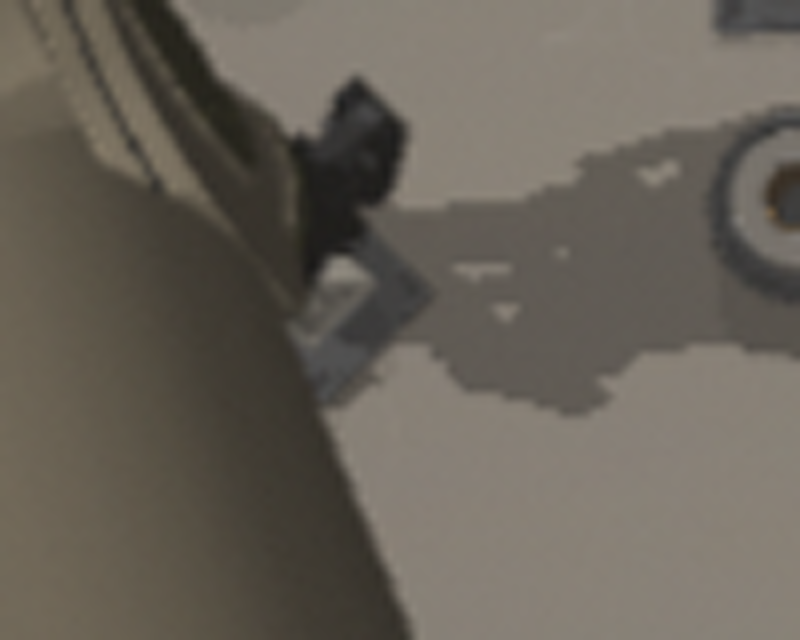

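Run:
```python
from h import *
d=dict(np.load('top13.npz'))
f=lambda L,h:plane(d,[cp(x,y,110,210,8) for x,y in L],h)[:,:2].round(1).tolist()
print('tag corners right, bottom',f([(375,272),(310,342)],26)); print('tray right, bottom',f([(435,295),(325,408)],5))
```

```text
tag corners right, bottom [[462.1, 266.4], [438.0, 288.7]]
tray right, bottom [[455.5, 249.0], [416.3, 287.5]]
```

servo_tool:
  plan:
    - {"dx":-0.2,"dy":-0.2,"dz":0,"spin":0}
    - {"dx":0,"dy":0,"dz":-0.8,"spin":0}
    - {"dx":0,"dy":0,"dz":-0.5,"spin":0}
    - {"dx":0,"dy":0,"dz":0,"spin":0}
    - {"dx":0,"dy":0,"dz":0,"spin":0}

```text
t: 29.72
position: [460.2, 291.1, 26.1]
tool_rot: [[-0.706, -0.708, -0.0], [-0.708, 0.706, -0.0], [0.0, 0.0, -1.0]]
wrist_force: [-0.3, -0.2, -0.6]
finger_gap: 31.7
```

servo_tool:
  plan:
    - {"dx":0,"dy":0,"dz":-0.05,"spin":0}
    - {"dx":0,"dy":0,"dz":0,"spin":0}
    - {"dx":0,"dy":0,"dz":0,"spin":0}

```text
t: 30.1
position: [460.2, 291.2, 25.8]
tool_rot: [[-0.706, -0.708, -0.0], [-0.708, 0.706, 0.0], [-0.0, 0.0, -1.0]]
wrist_force: [-0.4, 1.0, -0.2]
finger_gap: 31.7
```

servo_tool:
  plan:
    - {"dx":0,"dy":0,"dz":0,"spin":0}
    - {"dx":0,"dy":0,"dz":0,"spin":0}
    - {"dx":0,"dy":0,"dz":0,"spin":0}
  hand: 4.8

```text
t: 30.48
position: [460.3, 291.2, 25.9]
tool_rot: [[-0.706, -0.708, -0.0], [-0.708, 0.706, 0.0], [-0.0, 0.0, -1.0]]
wrist_force: [0.6, 0.6, 0.8]
finger_gap: 48.1
```

servo_tool:
  plan:
    - {"dx":0,"dy":0,"dz":1,"spin":0}
    - {"dx":0,"dy":0,"dz":3,"spin":0}
    - {"dx":0,"dy":0,"dz":5,"spin":0}
    - {"dx":0,"dy":0,"dz":5,"spin":0}
    - {"dx":1,"dy":-6,"dz":0,"spin":0}
    - {"dx":1,"dy":-6,"dz":0,"spin":0}
    - {"dx":0,"dy":-6,"dz":0,"spin":0}
    - {"dx":0,"dy":-6,"dz":0,"spin":0}

```text
t: 31.48
position: [480.2, 49.2, 166.7]
tool_rot: [[-0.706, -0.708, 0.001], [-0.708, 0.706, 0.001], [-0.001, -0.0, -1.0]]
wrist_force: [0.1, 0.3, 0.4]
finger_gap: 47.8
```

servo_tool:
  plan:
    - {"dx":0,"dy":-6,"dz":0,"spin":0}
    - {"dx":0,"dy":-6,"dz":0,"spin":0}
    - {"dx":0,"dy":-6,"dz":0,"spin":0}
    - {"dx":0,"dy":-5,"dz":0,"spin":0}
    - {"dx":0,"dy":0,"dz":0,"spin":0}

```text
t: 32.1
position: [479.4, -144.6, 164.1]
tool_rot: [[-0.708, -0.706, -0.007], [-0.706, 0.708, -0.005], [0.008, 0.001, -1.0]]
wrist_force: [-0.1, 0.9, -0.4]
finger_gap: 48.0
```

Run:
```python
from h import *
d=cap('top','top14'); crop(d,110,130,270,290,5,'t14')
d=cap('side','side14'); crop(d,170,110,310,230,5,'s14')
o=get_obs();print(o['t'],o['position'],o['wrist_force'])
```

```text
32.2 [ 480.11910246 -141.72244042  164.00573171] [ 0.39520824  0.12175046 -0.51499279]
```

View pics/t14.png

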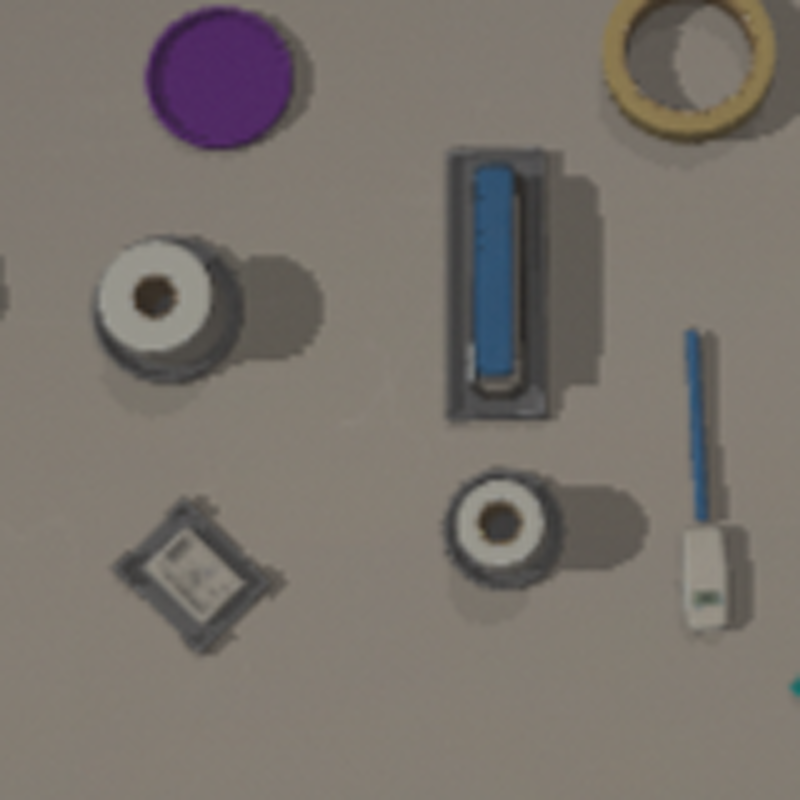

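View pics/s14.png

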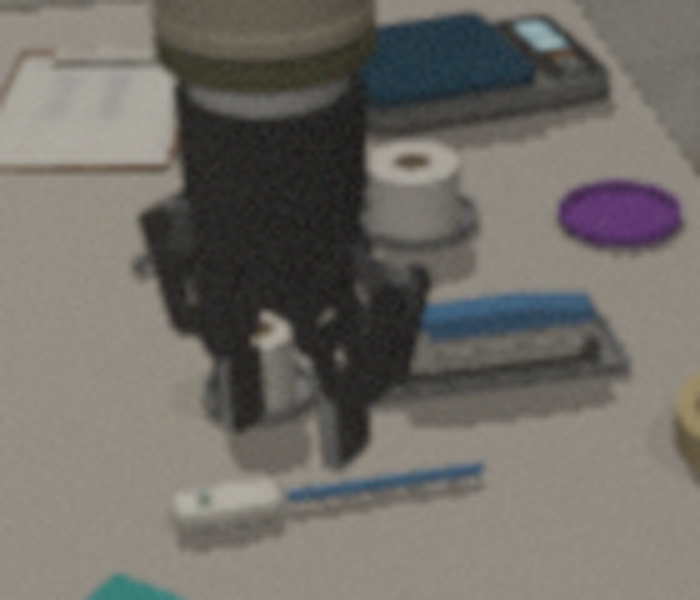

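servo_tool:
  plan:
    - {"dx":0,"dy":0,"dz":0,"spin":0}
    - {"dx":0,"dy":0,"dz":0,"spin":0}

```text
t: 32.45
position: [480.4, -140.7, 163.8]
tool_rot: [[-0.703, -0.711, -0.007], [-0.711, 0.703, -0.005], [0.009, 0.001, -1.0]]
wrist_force: [-0.2, -0.5, -0.1]
finger_gap: 47.9
```

```bash
python3 -c "
from h import *
print(r.finish_job(), get_obs()['t'])"
```

```text
the job is handed in; nothing more can be done
the job is handed in; nothing more can be done
```

I put all four pieces in their grey holders, in the order listed: large roll, small roll, stapler, then tag stack. I handed the job in just after 32.45 s of robot time; no verdict was given.

**Last checks:**
- In the last top picture each piece sits inside its holder. The rolls are upright, and the stapler and tag stack lie lengthwise and clear of the edges.
- The thermometer, the tape roll and the turquoise block were not touched. The gripper was clear of everything, about 160 mm up.
- The highest wrist force component I read was about 8 N.

**Checks that disagreed or fell short:**
- The side camera put the holders 5 to 8 mm lower in y than the top camera did. I relied on the top camera after the placed large roll showed up within 1 mm of where the arm released it.
- Before lowering the tag stack, the picture showed it about 3 mm off along its length, so I shifted it to correct that.
- The gripper hid the tag tray in the last side picture, so I judged that the stack lies flat only from the top view and the release height.

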